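# Fetch the setting block from the roll-top store

### The arm

A 7-joint arm with a two-finger parallel gripper is mounted at the origin on the work surface. World frame = base frame: x ahead of the robot, y to its left, z up, the work surface at z = 0. Lengths are in m, angles in rad, forces in N, time in s.
With the tool pointing down it reaches from about 0.4 to 0.875 m from the base axis. Payload 19.3 kg.
Tool frame: the origin (TCP) lies at the very end of the fingers, on their centre line; the grasp point (between the pads) lies 19 mm behind it (bot.grasp_offset is the distance from the TCP to the grasp point, in m); z points along the fingers, x is the direction in which the jaws open and shut, and the axes are right-handed (so a half turn about z gives the same grasp; the last joint's range is limited). The gripper opens to 85 mm and grips with 20 to 120 N. Pads are 22 mm wide; open, the fingers measure 114 mm over their backs; the gripper's body (76 mm by 85 mm) begins 54 mm behind the grasp point. The pads swing forward as they close: fully open they stand 13 mm farther back than shut.
Start: joints at [1.142, 0.521, -0.036, 1.599, 0.021, 1.021, -0.113], TCP at [0.219, -0.585, 0.231] pointing down, gripper open.
Joint ranges: [-2.91, 2.91], [-0.3, 2.13], [-1.5, 1.42], [0.17, 2.43], [-1.26, 4.41], [0.16, 1.93], [-2.52, 2.52]. Speed limits (rad/s): [1.89, 1.89, 2.39, 2.39, 3.01, 3.01, 3.01].

### API

Orientations are given as [roll, pitch, yaw] about the fixed x, y, z axes, in that order (R = Rz(yaw) Ry(pitch) Rx(roll)).
In Python, from workcell import status, grab_frame, calibration, job, regions_of, mark_of, bot gives the robot as it stands.
- The arm moves only by the tool carry_out, never from a script. Its argument "deltas" is one flat list of numbers, 5 for each row, row after row: the opening, from -1 (shut) to 1 (fully open), then the shift along the tool's x, y, z in cm, then the turn about the tool's z in degrees. A call has 1 to 20 rows; each row shifts and turns the commanded pose from where the row before left it, along the tool's axes as they then stand; what a row does not reach is not made up. A row lasts 1/12 s, in which the tool goes at most 41.7 mm and 7.16 degrees, less where a joint would pass 70% of its speed; a pose out of reach is approached as far as the arm can. A call with a gripper value outside its range is refused whole. The fingers move at their own pace and stop on an object; "newtons" is the grip in N (left out, the last holds). Time passes only in rows, so rows that do not move let the fingers close. It gives the time, the measured TCP pose, the force and the opening at its end, in the units of the state.
- status.observe(): the state, without advancing time (a new reading comes with each control period).
- grab_frame(name): name is "scene" or "side" or "wrist"; returns the picture (384x512x3 uint8, red, green, blue); there is no depth.
- calibration(name): a dict with "fov_y" (degrees; the focal length in pixels is half the picture's height over the tangent of half this angle, whatever the lens; pixels are square), "cx", "cy" (the principal point, pixels), "D" ([k1, k2, p1, p2, k3] as OpenCV has them; the pictures are not rectified), "R" (3x3) and "t" (3): a world point X has camera coordinates R X + t. Camera axes: x right, y down, z forward; pixel columns grow to the right and rows downward; lengths in m; the calibration is good to about 2 mm. A picture is of the moment at which its call begins: read the wrist's pose just before it. calibration takes no time and is no camera call; for the wrist camera it gives the pose at the moment of the call.
- job.job_done(): hands the job in, once; it reports no verdict.
Trained networks look in the newest picture that a camera, given by its name, has taken for a name from the list of things; names that differ only in an ending like _2 or _b are one class to them, and where a whole thing is asked for, a point or a joint stands for the part that bears it (a point fixed in the world has none). Each returns a list of dicts, best first, with "p" (0 to 1); they miss things now and then, are a little off and sometimes report something else, mostly with a low value. They report only what shows in the picture. A call takes as long as a camera call.
- regions_of(camera, target): "region" (384x512 bool, what is visible of it) and "xy" ([column, row] in pixels, amid what is visible of it).
- mark_of(camera, target): "xy" ([column, row] in pixels: a listed point, or the origin of a listed thing).
The state is a dict: "clock": time; "qpos": joint angles; "qd": joint speeds; "joint_efforts": joint torques, N m; "position": TCP position; "tool_rot": TCP orientation; "force": force on the tool from outside, world axes, zero at the start; "moment": the same for the moment, N m; "grip_width": finger opening in m.
Only numpy, scipy, OpenCV 4.12 (cv2) and the standard library are available. Lean on these libraries where they do the work, as an engineer would, in place of code of your own. Each camera call takes 0.05 s, during which the arm holds its last target.

### The job

Roll the tambour door of the bench store well open, lift the setting block with the flat upright rib (not the one with the round knob) out of its tray pocket, and lay it flat on the steel plate, square on, with one of its ends pushed up against the fence. Then roll the tambour fully shut without slamming it, so that no grinding dust gets in. Leave the other block and the other things on the bench alone.

Things in the scene. Friction and masses are not known exactly. Their poses are not given: they have to be found in the camera images.
- roll_axis (a point): Roll-top store, plywood, 336 deep, 330 wide, 218 high, with half-round cheeks (14 thick, radius 168). Point: centre of the door's circular track, midway between cheeks, 50 above bench. y = axis of rolling, -x = out of the front, z up. A fixed apron closes the front below: 134 in front of this point, top 131 above bench. Inner back board 40 behind this point, top 140 above bench.
- tray (a point): Tray inside the store, fixed: point midway between its two pockets, on the level of their floors (30 above the bench); axes as roll_axis, which lies 66 mm further to +x. Pockets 113 x 47 mm (x, y), 24 deep, centres 48 mm to either side in y.
- tambour (a joint): Segmented door of aluminium slats on a circular track, outer radius 160 mm. Travel in rad about roll_axis: 0 = fully shut on the apron, 1.35 = open stop; starts at 0 to 0.2. Shut, its lower edge is 32 degrees above level in front of the axis; it opens up and back over the top. Stiff (about 3 to 8 N at the pull bar), stays where left. From about 1.1 the pockets are free from above.
- pull_bar (a point): Middle of the round steel pull bar on the door's lead rail: diameter 12, length 100 mm along y, a post at each end, centre line 40 mm off the slats (34 free behind it). It runs on a circle of radius 200 mm about roll_axis: at door value q it is 44 degrees + q above level in front of the axis. The point's axes turn with the door (y along the bar; at q = 0 parallel to roll_axis).
- setting_block (a point): The block to fetch: aluminium, 110 x 44 x 24 mm (x, y, z), with a flat upright rib on top 60 long (x), 14 thick (y), 30 high: all that stands out of the tray. 0.35 to 0.55 kg. Point: its middle, half of its 54 mm height: 27 above its underside, 3 above the rib's foot. Lies in either pocket with 1.5 mm play a side, under the door.
- knob_block (a point): The other block, to stay in its pocket: same body and material, 110 x 44 x 24 mm, but on top a round knob, diameter 26, 30 mm high. Point: its middle, 27 mm above its underside.
- fence (a point): Steel plate 200 x 180 x 30 mm (x, y, z), fixed on the bench, with a fence 12 thick, 18 high along its whole far edge. Point: middle of the fence's near face, on the plate's top (30 above bench). x into the fence, away from the robot; y along the fence; z up. Free top: 188 mm to -x, 90 to either side. A block with an end against the fence has its point at x = -55, z = +27 mm here.
- grinding_wheel: Bystander: pale grinding wheel lying flat, 110 mm in diameter, 24 high, beyond the plate. Origin: centre of its underside.
- spray_can: Bystander: white can standing upright, 60 mm in diameter, 150 high, left of the store. Origin: centre of its underside.
- wrench: Bystander: steel wrench, 190 mm long, lying near the robot on its left. Origin: under its middle; x along it.

How it is judged:
By the outcome, as a careful person would: the job done as asked, in the order asked, and still so for the second after the job is handed in, with the robot touching nothing.
It also fails if it takes over 72 s, if anything falls off the work surface, if the arm or the gripper's body presses on something with over 40 N, if the wrist force passes 120 N, or if a joint passes its speed limit or range.

## Working session

There is one attempt and no reset: what is moved stays moved. The work goes in short steps, Python scripts to look and compute and a tool call to move; the robot and the scene stay as the last step left them, time stands still between calls to the robot, and variables do not carry over. Pictures are saved under pics/ and viewed, and the job is handed in when it is done.

Besides the shell and the picture viewer there is one more tool, called after "Emit:" by a JSON object that holds its "op" and its "data", one argument or row to a line. carry_out: Moves the arm, as the interface text tells. Its arguments: {"type":"object","properties":{"deltas":{"type":"array","items":{"type":"number"}},"newtons":{"type":"number"}},"required":["deltas"]}

```bash
ls; mkdir -p pics; python3 - <<'E'
from workcell import status, grab_frame, calibration, bot
import cv2
print(status.observe())
for n in ["scene","side","wrist"]:
    im=grab_frame(n); cv2.imwrite(f"pics/{n}0.png",im[:,:,::-1]); c=calibration(n); print(n,c)
print(bot, [a for a in dir(bot) if a[0]!='_'])
E
```

```text
pics
{'clock': 0.0, 'qpos': array([ 1.14180568,  0.52201135, -0.03632467,  1.6000012 ,  0.02120313,
        1.02110019, -0.11277817]), 'qd': array([ 0.00160777, -0.00094737, -0.00048411,  0.0014504 , -0.00020544,
        0.00019576, -0.00122082]), 'joint_efforts': array([ 9.97297939e-04, -9.27097249e+01,  1.98052749e+00, -3.69934916e+01,
        1.80082134e-02,  8.04102252e-03, -8.65002107e-05]), 'position': array([ 0.21930863, -0.58489993,  0.23072986]), 'tool_rot': array([ 3.14150752e+00,  1.13179094e-03, -1.21199473e+00]), 'force': array([ 0.34390903,  0.27476615, -0.64666588]), 'moment': array([-0.00800411, -0.01134649, -0.05532758]), 'grip_width': 0.08551336900880735}
scene {'fov_y': 48.82334443009138, 'cx': 252.13721975192743, 'cy': 193.523227074159, 'D': array([-0.15932112,  0.        ,  0.        ,  0.        ,  0.        ]), 'R': array([[-0.47777517,  0.87844326,  0.00826558],
       [ 0.82918205,  0.45405029, -0.32602986],
       [-0.29015172, -0.1489153 , -0.94532334]]), 't': array([ 0.18653389, -0.38015244,  1.50634308])}
side {'fov_y': 43.3814664378462, 'cx': 265.2419758198502, 'cy': 196.26000316741553, 'D': array([0.01419314, 0.        , 0.        , 0.        , 0.        ]), 'R': array([[ 0.20553318, -0.97864595, -0.00286522],
       [-0.93210023, -0.19486386, -0.30531497],
       [ 0.29823693,  0.06542303, -0.95224711]]), 't': array([-0.03309199,  0.50543913,  1.13184859])}
wrist {'fov_y': 71.0933286079867, 'cx': 254.41354059935134, 'cy': 190.87094617376297, 'D': array([-0.05928918,  0.        ,  0.        ,  0.        ,  0.        ]), 'R': array([[ 3.51457906e-01, -9.36203453e-01, -6.60069396e-04],
       [-8.91699534e-01, -3.34965425e-01,  3.04417648e-01],
       [-2.85217954e-01, -1.06401406e-01, -9.52538430e-01]]), 't': array([-0.62415681, -0.0400352 ,  0.38012943])}
<Robot object at 0x7f963f9c7a10> ['IKError', 'grasp_offset']
```

View pics/scene0.png

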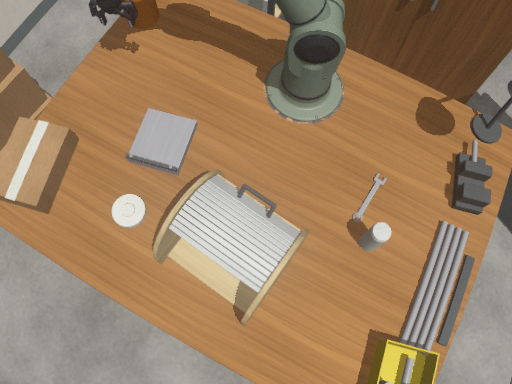

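View pics/side0.png

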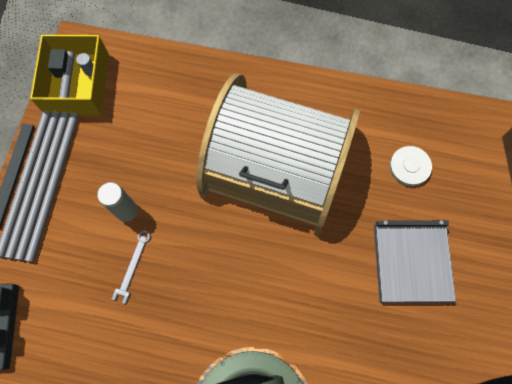

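View pics/wrist0.png

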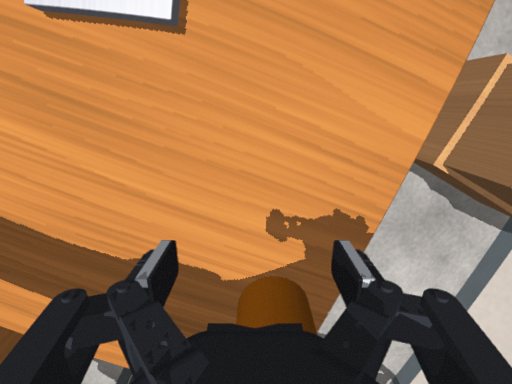

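The scene view (store about 230,240, plate 162,140) and the side view (store 275,150, plate 415,262) show everything. The door is nearly shut, and the pull bar is at (258,200) in the scene view and (264,178) in the side view.

```bash
cat > h.py <<'E'
import numpy as np, cv2
from workcell import status, grab_frame, calibration, job, regions_of, mark_of, bot
from scipy.optimize import least_squares
def K(c,h=384):
    f=h/2/np.tan(np.radians(c['fov_y'])/2); return np.array([[f,0,c['cx']],[0,f,c['cy']],[0,0,1]])
def proj(c,X):
    p,_=cv2.projectPoints(np.asarray(X,float).reshape(-1,3),cv2.Rodrigues(c['R'])[0],c['t'],K(c),c['D']); return p.reshape(-1,2)
def ray(c,uv):
    n=cv2.undistortPoints(np.array(uv,float).reshape(1,1,2),K(c),c['D']).ravel()
    d=c['R'].T@np.array([n[0],n[1],1]); o=-c['R'].T@c['t']; return o,d/np.linalg.norm(d)
def atz(c,uv,z):
    o,d=ray(c,uv); return o+d*(z-o[2])/d[2]
def tri(*cu):
    A=np.zeros((3,3));b=np.zeros(3)
    for c,uv in cu:
        o,d=ray(c,uv);P=np.eye(3)-np.outer(d,d);A+=P;b+=P@o
    X=np.linalg.solve(A,b); return X,[np.linalg.norm((np.eye(3)-np.outer(d,d))@(X-o)) for o,d in (ray(c,u) for c,u in cu)]
E
python3 - <<'E'
from h import *
np.set_printoptions(precision=4,suppress=True)
C={n:calibration(n) for n in ["scene","side"]}
for n in C: grab_frame(n)
for t in ["roll_axis","tray","pull_bar","fence","grinding_wheel","spray_can","wrench","setting_block"]:
    ms={n:mark_of(n,t) for n in C}
    print(t,{n:[(np.round(m['xy'],1),round(m['p'],2)) for m in ms[n][:2]] for n in C})
    if all(ms.values()): print(tri(*[(C[n],ms[n][0]['xy']) for n in C]))
E
```

```text
roll_axis {'scene': [(array([230. , 247.3]), 0.77)], 'side': [(array([274.8, 151.2]), 0.79)]}
(array([0.6386, 0.0672, 0.056 ]), [np.float64(0.007084733315842705), np.float64(0.007084733315842779)])
tray {'scene': [(array([247.5, 229.6]), 0.69)], 'side': []}
pull_bar {'scene': [(array([253.9, 193.6]), 0.91)], 'side': []}
fence {'scene': [(array([152.3, 165.7]), 0.94)], 'side': [(array([413.3, 225.2]), 0.68)]}
(array([ 0.5214, -0.3113,  0.0141]), [np.float64(0.005150312889488894), np.float64(0.005150312889488746)])
grinding_wheel {'scene': [(array([129.3, 207.1]), 0.72), (array([149.6, 163.5]), 0.32)], 'side': [(array([408.3, 165.8]), 0.93)]}
(array([ 0.6788, -0.2833,  0.0314]), [np.float64(0.0029135199093166283), np.float64(0.0029135199093166387)])
spray_can {'scene': [(array([367.5, 237.1]), 0.71), (array([152.4, 163.3]), 0.55)], 'side': [(array([125.3, 213.3]), 0.61)]}
(array([0.4007, 0.4207, 0.0187]), [np.float64(0.0025265376833967235), np.float64(0.0025265376833966016)])
wrench {'scene': [(array([368.2, 195.9]), 0.89)], 'side': [(array([131.9, 264.5]), 0.62)]}
(array([0.2748, 0.3664, 0.0193]), [np.float64(0.0011385928037223123), np.float64(0.0011385928037225264)])
setting_block {'scene': [], 'side': [(array([275.1, 154.7]), 0.16)]}
```

```bash
python3 - <<'E'
import cv2
s=cv2.imread('pics/scene0.png'); d=cv2.imread('pics/side0.png')
def z(im,x,y,w,h,k,n): cv2.imwrite(f'pics/{n}.png',cv2.resize(im[y:y+h,x:x+w],None,fx=k,fy=k,interpolation=cv2.INTER_CUBIC))
z(s,145,165,170,160,4*0.9,'z1'); z(d,190,70,180,165,3.6,'z2')
z(s,100,95,120,140,4,'z3'); z(d,360,140,110,170,3.5,'z4')
E
```

```text
(no output)
```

View pics/z1.png

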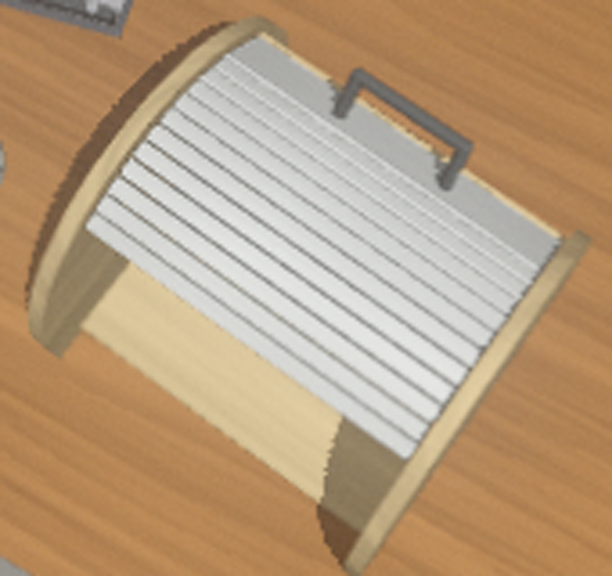

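View pics/z2.png

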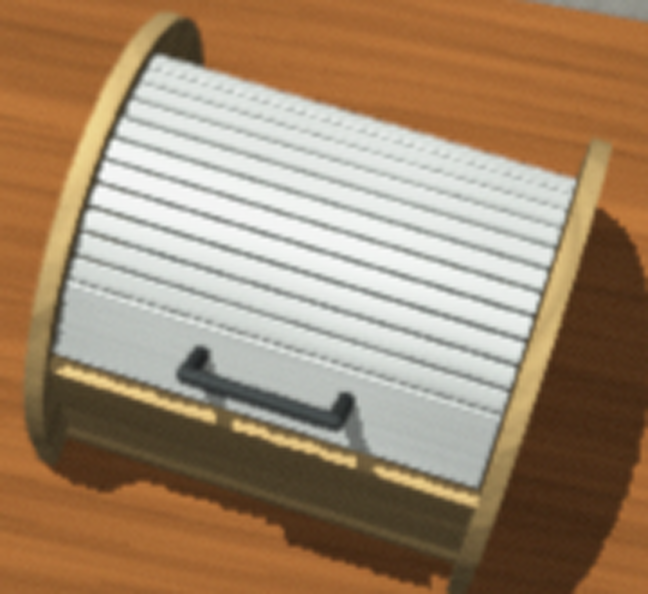

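View pics/z3.png

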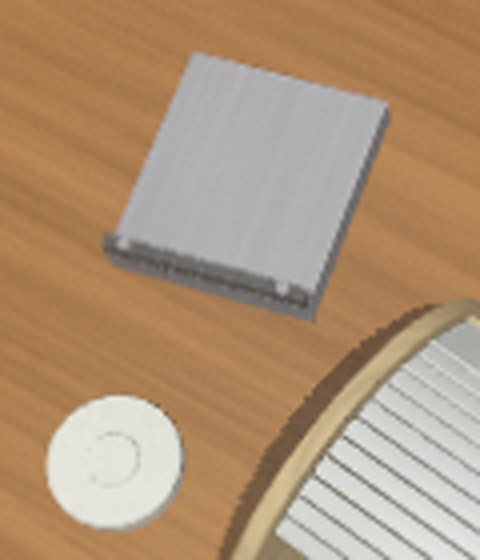

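View pics/z4.png

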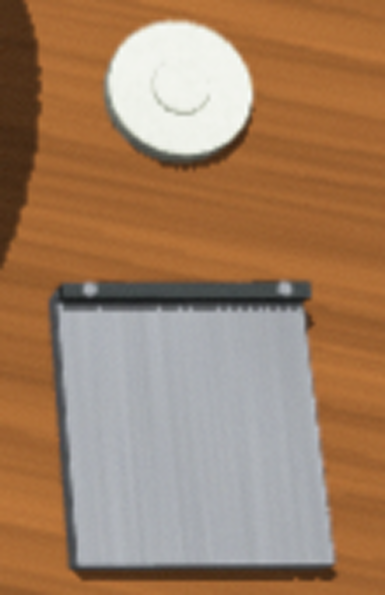

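```bash
cat > fit0.py <<'E'
from h import *
np.set_printoptions(precision=4,suppress=True)
S=calibration('scene');D=calibration('side')
def Rz(a): return np.array([[np.cos(a),-np.sin(a),0],[np.sin(a),np.cos(a),0],[0,0,1]])
fp=[(S,(-.188,-.09,0),(148.25,108.5)),(S,(-.188,.09,0),(197.25,120.75)),(D,(-.188,.09,0),(380.6,302)),(D,(-.188,-.09,0),(455.4,301.4)),
 (D,(0,.09,0),(377.7,228.3)),(D,(0,-.09,0),(447.4,228.3)),(D,(.012,.09,.018),(376.6,221.4)),(D,(.012,-.09,.018),(448.6,220.9))]
def rf(p): return np.concatenate([proj(c,Rz(p[3])@np.array(l)+p[:3])[0]-u for c,l,u in fp])
r=least_squares(rf,[.52,-.31,.03,0],loss='soft_l1');print('fence',r.x,np.degrees(r.x[3]),rf(r.x).reshape(-1,2).round(1).tolist())
def cyl(rad,a,y): return np.array([-rad*np.cos(a),y,rad*np.sin(a)])
d=np.radians
sp=[(S,.2,44,-.05,(244.2,185.3)),(S,.2,44,.05,(275,205.8)),(D,.2,44,.05,(240.8,173.9)),(D,.2,44,-.05,(285,187.2)),
(S,.16,32,.151,(300.6,231.1)),(S,.16,32,-.151,(217.8,175.3)),(D,.16,32,.151,(204.4,169.4)),(D,.16,32,-.151,(323.3,205.3))]
def rs(p): return np.concatenate([proj(c,Rz(p[3])@cyl(R,d(a)+p[4],y)+p[:3])[0]-u for c,R,a,y,u in sp])
r=least_squares(rs,[.63,.07,.05,-.2,.1],loss='soft_l1');print('store',r.x,np.degrees(r.x[3]),rs(r.x).reshape(-1,2).round(1).tolist())
r2=least_squares(lambda p:rs([p[0],p[1],.05,p[2],p[3]]),[.63,.07,-.2,.1],loss='soft_l1');print('store z fixed',r2.x)
print('cams',-S['R'].T@S['t'],-D['R'].T@D['t'])
E
python3 fit0.py
```

```text
fence [ 0.513  -0.31    0.0226  0.2032] 11.64194475503291 [[-0.1, -0.5], [-0.8, 0.2], [0.8, 0.0], [-0.2, 1.1], [-1.4, -0.8], [-0.9, -0.5], [0.9, -0.2], [-0.1, 0.6]]
store [ 0.6306  0.0642  0.0455 -0.1053  0.0834] -6.034031557554154 [[-0.4, 0.5], [-1.2, -0.4], [0.4, 0.6], [-2.0, -0.0], [1.2, 0.6], [-2.6, -0.5], [-1.1, -0.4], [0.3, 0.4]]
store z fixed [ 0.6336  0.0638 -0.1059  0.0578]
cams [0.8414 0.2331 1.2985] [ 0.1404 -0.0079  1.232 ]
```

```bash
cat >> h.py <<'E'
from scipy.spatial.transform import Rotation as Ro
def toolR(s): return Ro.from_euler('xyz',s['tool_rot']).as_matrix()
def go(target,yaw=None):
    "tool-frame shift (cm) after turning to yaw; turn deg"
    s=status.observe(); y=s['tool_rot'][2]; 
    t=0 if yaw is None else -((np.degrees(yaw-y)+180)%360-180)
    Rn=toolR(s)@Ro.from_euler('z',t,degrees=True).as_matrix()
    d=np.array(target)-s['position']
    print('turn',round(t,2),'shift after turn cm',(Rn.T@d*100).round(2),'before turn',(toolR(s).T@d*100).round(2))
E
python3 - <<'E'
from h import *
s=status.observe(); c=calibration('wrist')
p=-c['R'].T@c['t']; print('cam in tool',toolR(s).T@(p-s['position']),'axes',toolR(s).T@c['R'].T)
go([.49,.075,.34],-.105)
E
```

```text
cam in tool [-0.00050066 -0.07783016 -0.14302044] axes [[ 9.99999899e-01  2.90319349e-04  3.41980183e-04]
 [-3.80629904e-04  9.52558225e-01  3.04356177e-01]
 [-2.37395549e-04 -3.04356277e-01  9.52558240e-01]]
turn -63.43 shift after turn cm [ 19.99 -68.49 -10.87] before turn [-52.32 -48.51 -10.87]
```

Emit:
{"op": "carry_out", "data": {
  "deltas": [0, 0, 0, -1.2, -7, 0, 0, 0, -1.2, -7, 0, 0, 0, -1.2, -7, 0, 0, 0, -1.2, -7, 0, 0, 0, -1.2, -7, 0, 0, 0, -1.2, -7, 0, 0, 0, -1.2, -7, 0, 0, 0, -1.2, -7, 0, 0, 0, -1.2, -7]
}}

```text
clock: 1.8
position: [0.2193, -0.5852, 0.3399]
tool_rot: [3.142, 0.0, -0.107]
force: [-1.0, -0.9, -0.6]
grip_width: 0.0423
```

Emit:
{"op": "carry_out", "data": {
  "deltas": [0, 1, -3.4, 0, 0, 0, 1, -3.4, 0, 0, 0, 1, -3.4, 0, 0, 0, 1, -3.4, 0, 0, 0, 1, -3.4, 0, 0, 0, 1, -3.4, 0, 0, 0, 1, -3.4, 0, 0, 0, 1, -3.4, 0, 0, 0, 1, -3.4, 0, 0, 0, 1, -3.4, 0, 0, 0, 1, -3.4, 0, 0, 0, 1, -3.4, 0, 0, 0, 1, -3.4, 0, 0, 0, 1, -3.4, 0, 0, 0, 1, -3.4, 0, 0, 0, 1, -3.4, 0, 0, 0, 1, -3.4, 0, 0, 0, 1, -3.4, 0, 0, 0, 1, -3.4, 0, 0, 0, 0, 0, 0, 0]
}}

```text
clock: 3.47
position: [0.482, 0.0416, 0.3395]
tool_rot: [-3.139, -0.001, -0.106]
force: [-0.3, 1.3, -0.8]
grip_width: 0.0424
```

```bash
python3 - <<'E'
from h import *
s=status.observe();print(s['clock'],s['position'],s['tool_rot'],s['force'],s['grip_width'],s['qpos'])
c=calibration('wrist');im=grab_frame('wrist');cv2.imwrite('pics/w1.png',im[:,:,::-1]);np.save('w1c.npy',c,allow_pickle=True)
m=mark_of('wrist','pull_bar');print([(x['xy'],x['p']) for x in m])
E
```

```text
3.4667 [0.48201536 0.04160656 0.3395244 ] [-3.13862970e+00 -7.63571993e-04 -1.06081340e-01] [-0.3257062   1.2913736  -0.80269216] 0.04237741895837553 [ 0.41032991  0.24631116 -0.74449722  1.78500699  0.17726034  1.17743104
 -0.49323502]
[([266.7, 141.8], 0.92)]
```

View pics/w1.png

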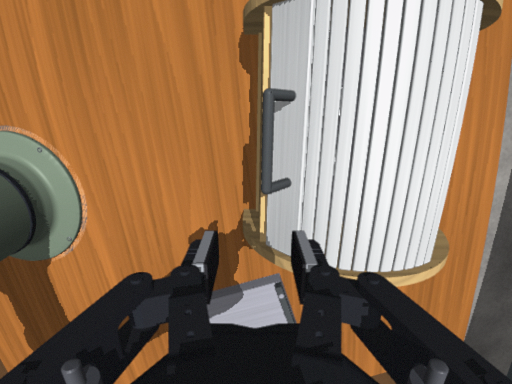

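The wrist view shows the bar from (269,94) to (268,188), parallel to the image columns, with the rail and slats to its right. I'll refit with this view included.

```bash
cat >> fit0.py <<'E'
W=np.load('w1c.npy',allow_pickle=True).item()
sp+=[(W,.2,44,.05,(269,95)),(W,.2,44,-.05,(268,188))]
r=least_squares(rs,[.63,.07,.05,-.1,.1],loss='soft_l1');print('store',r.x,rs(r.x).reshape(-1,2).round(1).tolist())
r2=least_squares(lambda p:rs([p[0],p[1],.05,p[2],p[3]]),[.63,.07,-.2,.1],loss='soft_l1');print('store z fixed',r2.x)
p=r.x
for p in (r.x,[r2.x[0],r2.x[1],.05,r2.x[2],r2.x[3]]): print('bar',Rz(p[3])@cyl(.2,d(44)+p[4],0)+p[:3])
# direct triangulation
for s,i in ((1,0),(-1,0)):
  l=[(c,u) for c,R,a,y,u in sp if R==.2 and y*s>0]; print(tri(*l))
E
python3 fit0.py
```

```text
fence [ 0.513  -0.31    0.0226  0.2032] 11.64194475503291 [[-0.1, -0.5], [-0.8, 0.2], [0.8, 0.0], [-0.2, 1.1], [-1.4, -0.8], [-0.9, -0.5], [0.9, -0.2], [-0.1, 0.6]]
store [ 0.6306  0.0642  0.0455 -0.1053  0.0834] -6.034031557554154 [[-0.4, 0.5], [-1.2, -0.4], [0.4, 0.6], [-2.0, -0.0], [1.2, 0.6], [-2.6, -0.5], [-1.1, -0.4], [0.3, 0.4]]
store z fixed [ 0.6336  0.0638 -0.1059  0.0578]
cams [0.8414 0.2331 1.2985] [ 0.1404 -0.0079  1.232 ]
store [ 0.629   0.0654  0.0413 -0.1045  0.1022] [[-0.3, 1.2], [-1.2, 0.3], [0.2, 0.3], [-2.3, -0.3], [1.4, 0.9], [-2.4, -0.1], [-1.4, -0.2], [-0.1, 0.4], [-0.1, 0.1], [-0.4, 0.8]]
store z fixed [ 0.6358  0.0641 -0.1092  0.052 ]
bar [0.5007 0.0788 0.1941]
bar [0.5001 0.0789 0.1962]
(array([0.5053, 0.1296, 0.1975]), [np.float64(0.0018624791615082983), np.float64(0.0007351241958321942), np.float64(0.0011482985335125866)])
(array([0.4945, 0.0274, 0.1948]), [np.float64(0.0026193154347455916), np.float64(0.0036812094650988977), np.float64(0.0030338350479191057)])
```

```bash
python3 - <<'E'
from h import *
go([.500,.0787,.215],-.107);go([.500,.0787,.178],-.107)
E
```

```text
turn -0.16 shift after turn cm [ 1.46 -4.38 12.41] before turn [ 1.45 -4.39 12.41]
turn -0.16 shift after turn cm [ 1.46 -4.38 16.11] before turn [ 1.45 -4.39 16.11]
```

Emit:
{"op": "carry_out", "data": {
  "deltas": [-0.3, 0.3, -0.9, 2, 0, -0.3, 0.3, -0.9, 2, 0, -0.3, 0.3, -0.9, 2, 0, -0.3, 0.3, -0.9, 2, 0, -0.3, 0.3, -0.8, 2, 0, -0.3, 0, 0, 2.4, 0, -0.3, 0, 0, 0, 0, -0.3, 0, 0, 0, 0],
  "newtons": 25
}}

```text
clock: 4.23
position: [0.5002, 0.0764, 0.2152]
tool_rot: [3.141, 0.002, -0.113]
force: [1.5, -0.0, 0.4]
grip_width: 0.0297
```

```bash
python3 - <<'E'
from h import *
s=status.observe();print(s['clock'],s['position'],s['tool_rot'],s['force'],s['grip_width'])
im=grab_frame('wrist');cv2.imwrite('pics/w2.png',im[:,:,::-1])
im=grab_frame('side');cv2.imwrite('pics/s2.png',cv2.resize(im[70:235,190:370,::-1],None,fx=3.5,fy=3.5))
E
```

```text
4.2333 [0.50015745 0.07641029 0.21520996] [ 3.14088150e+00  1.65543329e-03 -1.13329167e-01] [ 1.5465685  -0.03292389  0.38894392] 0.029705971639879106
```

View pics/w2.png

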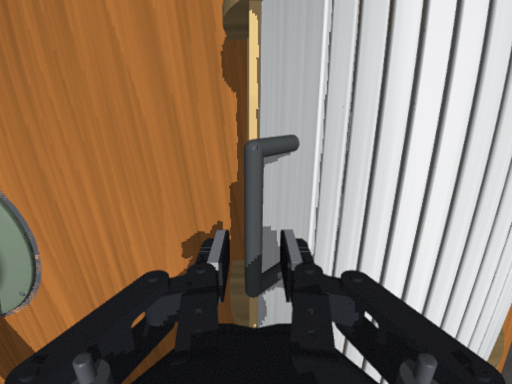

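View pics/s2.png

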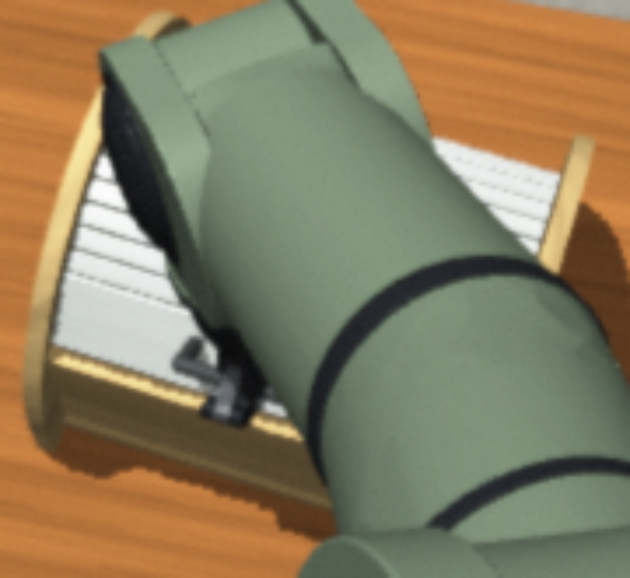

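```bash
python3 - <<'E'
from h import *
s=status.observe();c=calibration('wrist');print(proj(c,s['position']),proj(c,s['position']+toolR(s)@[0,0,.018]),proj(c,[.5,.0787,.196]))
u=[(254,150),(254,291)]
for z in (.193,.196,.199): print(z,[atz(c,x,z) for x in u])
go([.500,.0787,.178])
E
```

```text
[[255.13594261 242.9774383 ]] [[255.03269952 229.67069038]] [[253.07976569 225.53726748]]
0.193 [array([0.50628934, 0.12833779, 0.193     ]), array([0.4943543 , 0.02382922, 0.193     ])]
0.196 [array([0.50634065, 0.12881611, 0.196     ]), array([0.49462049, 0.02618903, 0.196     ])]
0.199 [array([0.50639197, 0.12929442, 0.199     ]), array([0.49488668, 0.02854883, 0.199     ])]
turn 0 shift after turn cm [-0.13 -0.18  3.86] before turn [-0.13 -0.18  3.86]
```

Emit:
{"op": "carry_out", "data": {
  "deltas": [-0.3, 0, -0.1, 1.2, 0, -0.3, 0, 0, 1.2, 0, -0.3, 0, 0, 1.2, 0, -0.6, 0, 0, 0, 0, -0.6, 0, 0, 0, 0, -0.6, 0, 0, 0, 0]
}}

```text
clock: 4.83
position: [0.5008, 0.0786, 0.1794]
tool_rot: [-3.141, 0.0, -0.112]
force: [0.7, 0.8, 0.0]
grip_width: 0.0169
```

```bash
python3 - <<'E'
from h import *
s=status.observe();print(s['clock'],s['position'],s['tool_rot'],s['force'],s['grip_width'])
im=grab_frame('wrist');cv2.imwrite('pics/w3.png',im[:,:,::-1])
E
```

```text
4.8333 [0.50077526 0.07858439 0.17942129] [-3.14144559e+00  1.46252480e-04 -1.12275185e-01] [0.70203023 0.83809248 0.00709724] 0.01686877102220034
```

View pics/w3.png

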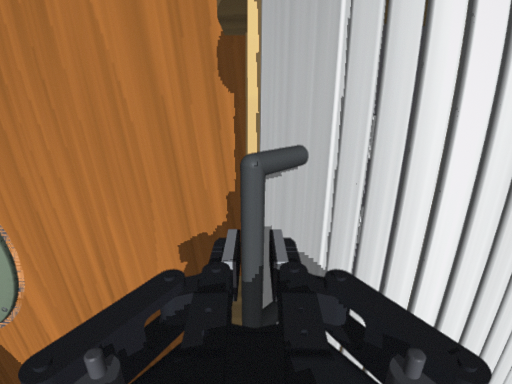

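```bash
python3 - <<'E'
import numpy as np
a=np.radians(np.linspace(47.7,118.5,20)); x=-20*np.cos(a); z=20*np.sin(a)
dx=np.diff(x);dz=-np.diff(z)
print([ (float(round(p,1)),float(round(q,1))) for p,q in zip(dx,dz)],dx.sum(),dz.sum(), np.round(dx,1).sum(),np.round(dz,1).sum())
E
```

```text
[(1.0, -0.8), (1.0, -0.8), (1.1, -0.7), (1.1, -0.6), (1.2, -0.6), (1.2, -0.5), (1.2, -0.4), (1.3, -0.3), (1.3, -0.2), (1.3, -0.2), (1.3, -0.1), (1.3, 0.0), (1.3, 0.1), (1.3, 0.2), (1.3, 0.3), (1.3, 0.3), (1.2, 0.4), (1.2, 0.5), (1.2, 0.6)] 23.003425475387637 -2.783720353667114 23.099999999999998 -2.8
```

Emit:
{"op": "carry_out", "data": {
  "deltas": [-0.6, 1.0, 0, -0.8, 0, -0.6, 1.0, 0, -0.8, 0, -0.6, 1.1, 0, -0.7, 0, -0.6, 1.1, 0, -0.6, 0, -0.6, 1.2, 0, -0.6, 0, -0.6, 1.2, 0, -0.5, 0, -0.6, 1.2, 0, -0.4, 0, -0.6, 1.3, 0, -0.3, 0, -0.6, 0, 0, 0, 0]
}}

```text
clock: 5.63
position: [0.5928, 0.0681, 0.2272]
tool_rot: [-3.141, -0.001, -0.113]
force: [-0.2, 0.2, 0.3]
grip_width: 0.017
```

```bash
python3 - <<'E'
from h import *
s=status.observe();print(s['clock'],s['position'],s['tool_rot'],s['force'],s['grip_width'])
im=grab_frame('wrist');cv2.imwrite('pics/w4.png',im[:,:,::-1])
E
```

```text
5.6333 [0.59278369 0.06812515 0.22715658] [-3.14078234e+00 -1.23823949e-03 -1.13286878e-01] [-0.1650826   0.23714319  0.33970483] 0.017027905539203123
```

View pics/w4.png

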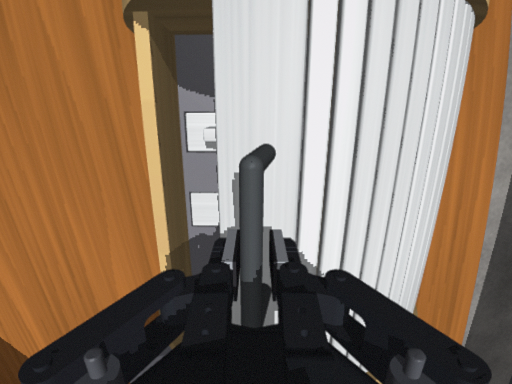

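The door follows the cage and the two pockets are coming into view. I'll keep going along the arc.

Emit:
{"op": "carry_out", "data": {
  "deltas": [-0.6, 1.3, 0, -0.2, 0, -0.6, 1.3, 0, -0.2, 0, -0.6, 1.3, 0, -0.1, 0, -0.6, 1.3, 0, 0, 0, -0.6, 1.3, 0, 0.1, 0, -0.6, 1.3, 0, 0.2, 0, -0.6, 1.3, 0, 0.3, 0, -0.6, 1.3, 0, 0.3, 0, -0.6, 1.2, 0, 0.4, 0, -0.6, 1.2, 0, 0.5, 0, -0.6, 1.2, 0, 0.5, 0, -0.6, 0.3, 0, 0, 0, -0.6, 0, 0, 0, 0]
}}

```text
clock: 6.77
position: [0.7329, 0.0524, 0.2077]
tool_rot: [-3.141, 0.001, -0.112]
force: [-0.3, -0.3, 0.3]
grip_width: 0.017
```

```bash
python3 - <<'E'
from h import *
s=status.observe();print(s['clock'],s['position'],s['tool_rot'],s['force'],s['grip_width'])
c=calibration('wrist');im=grab_frame('wrist');cv2.imwrite('pics/w5.png',im[:,:,::-1]);np.save('w5c.npy',c,allow_pickle=True)
for t in ('setting_block','knob_block'): print(t,[(m['xy'],m['p']) for m in mark_of('wrist',t)],[(m['xy'],m['p']) for m in regions_of('wrist',t)])
E
```

```text
6.7667 [0.73287972 0.0523544  0.20769221] [-3.14145900e+00  1.02554292e-03 -1.12330507e-01] [-0.30494554 -0.31696994  0.25721423] 0.017046018040297994
setting_block [([107.8, 136.5], 0.85)] [([109.4, 135.5], 0.89)]
knob_block [([118.3, 215.4], 0.64)] [([121.2, 215.8], 0.65)]
```

View pics/w5.png

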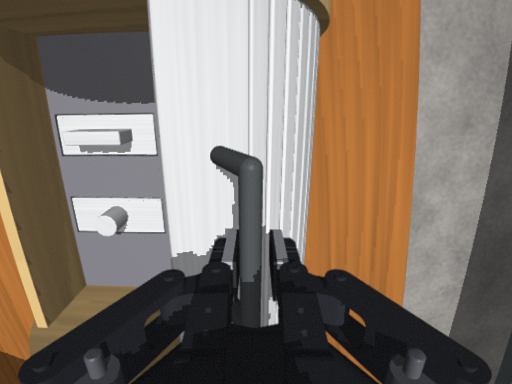

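The rib block is in the +y pocket (rib at about 100,137) and the knob block is in the −y pocket (118,215). The door is well open. I'll lift off the bar and move over the rib block.

Emit:
{"op": "carry_out", "data": {
  "deltas": [-0.3, 0, 0, 0, 0, -0.3, 0, 0, -2, 0, -0.3, 0, 0, -3, 0, -0.3, 0, 0, -3, 0, -0.3, 0, 0, -3, 0, -0.3, -2, 0, -1, 0, -0.3, -3, 0, 0, 0, -0.3, -3, 0, 0, 0, -0.3, -3, -2, 0, 0, -0.3, -3, -2, 0, 0, -0.3, -2, -2, 0, 0]
}}

```text
clock: 7.93
position: [0.5785, 0.1304, 0.329]
tool_rot: [3.141, -0.001, -0.113]
force: [0.2, -0.3, 0.2]
grip_width: 0.0301
```

Emit:
{"op": "carry_out", "data": {
  "deltas": [-0.3, 0, 0, 0, -7, -0.3, 0, 0, 0, -7, -0.3, 0, 0, 0, -7, -0.3, 0, 0, 0, -7, -0.3, 0, 0, 0, -7, -0.3, 0, 0, 0, -7, -0.3, 0, 0, 0, -7, -0.3, 0, 0, 0, -7, -0.3, 0, 0, 0, -7, -0.3, 0, 0, 0, -7, -0.3, 0, 0, 0, -7, -0.3, 0, 0, 0, -7, -0.3, 0, 0, 0, -6, -0.3, 0, 0, 0, 0]
}}

```text
clock: 9.1
position: [0.5809, 0.1296, 0.3284]
tool_rot: [3.142, -0.0, 1.464]
force: [-0.7, -0.7, -1.0]
grip_width: 0.0301
```

```bash
python3 - <<'E'
from h import *
s=status.observe();print(s['clock'],s['position'],s['tool_rot'],s['force'],s['grip_width'],s['qpos'])
c=calibration('wrist');im=grab_frame('wrist');cv2.imwrite('pics/w6.png',im[:,:,::-1]);np.save('w6c.npy',c,allow_pickle=True)
for t in ('setting_block','knob_block'): print(t,[(m['xy'],m['p']) for m in mark_of('wrist',t)],[(m['xy'],m['p']) for m in regions_of('wrist',t)])
E
```

```text
9.1 [0.58087533 0.12959239 0.32835767] [ 3.14150143e+00 -4.88464695e-05  1.46362163e+00] [-0.66899917 -0.69197968 -1.0397704 ] 0.03007907327571439 [ 0.35969368  0.56663615 -1.05571317  1.52112876  0.49969795  1.34661253
  0.72273312]
setting_block [] [([246.7, 153.4], 0.91)]
knob_block [([188.5, 154.0], 0.71)] [([189.9, 151.4], 0.83)]
```

View pics/w6.png

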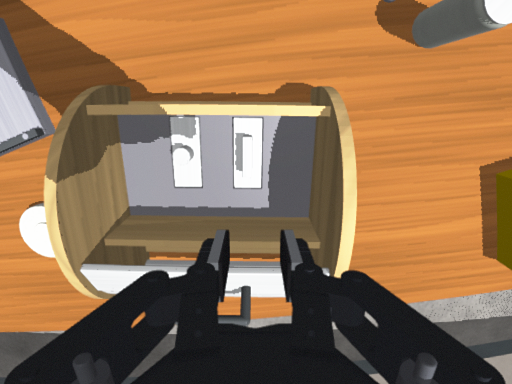

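```bash
python3 - <<'E'
import cv2
a=cv2.imread('pics/w6.png')[100:205,150:290]; b=cv2.imread('pics/w5.png')[100:170,40:170]
cv2.imwrite('pics/z6.png',cv2.resize(a,None,fx=5.5,fy=5.5,interpolation=cv2.INTER_CUBIC)); cv2.imwrite('pics/z5.png',cv2.resize(b,None,fx=6,fy=6,interpolation=cv2.INTER_CUBIC))
E
```

```text
(no output)
```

View pics/z6.png

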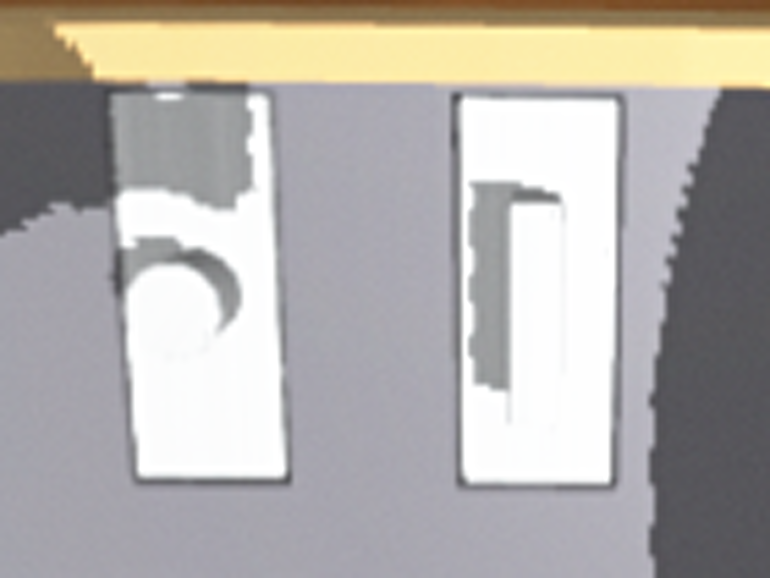

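View pics/z5.png

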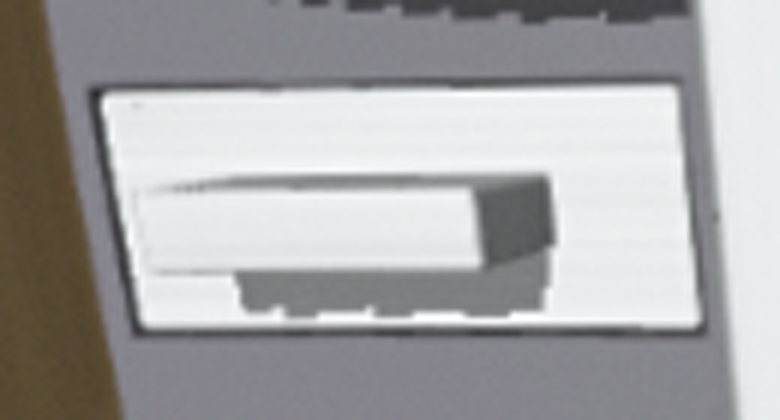

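```bash
cat > fit1.py <<'E'
from h import *
np.set_printoptions(precision=4,suppress=True)
def Rz(a): return np.array([[np.cos(a),-np.sin(a),0],[np.sin(a),np.cos(a),0],[0,0,1]])
A=np.load('w6c.npy',allow_pickle=True).item();B=np.load('w5c.npy',allow_pickle=True).item()
a=lambda x,y:(150+x/5.5,100+y/5.5); b=lambda x,y:(40+x/6,100+y/6)
P={(-1,1):(a(621,97),b(100,90)),(1,1):(a(613,485),b(680,85)),(1,-1):(a(463,485),b(702,328)),(-1,-1):(a(458,95),b(138,330))}
for k,(u,v) in P.items(): print(k,tri((A,u),(B,v)))
def f(p):
    r=[]
    for (i,j),(u,v) in P.items():
        X=Rz(p[3])@np.array([.055*i,.022*j,0])+p[:3]
        r+=list(proj(A,X)[0]-u)+list(proj(B,X)[0]-v)
    # rib top front corners in A, right end in B
    for (i,j,z),c,u in [((-1,-1,1),A,a(510,202)),((-1,1,1),A,a(560,203)),((1,1,1),B,b(472,188)),((1,-1,1),B,b(485,268))]:
        X=Rz(p[3])@np.array([.03*i,.007*j,.03])+p[:3]; r+=list(proj(c,X)[0]-u)
    return np.array(r)
r=least_squares(f,[.57,.12,.054,-.1],loss='soft_l1');print(r.x,f(r.x).reshape(-1,2).round(1).tolist())
s=status.observe();go([r.x[0],r.x[1],.2],r.x[3]+np.pi/2)
E
python3 fit1.py
```

```text
(-1, 1) (array([0.5224, 0.1485, 0.0524]), [np.float64(0.0007278531765153637), np.float64(0.0007278531765154103)])
(1, 1) (array([0.6326, 0.1351, 0.0549]), [np.float64(0.0009207790150711988), np.float64(0.0009207790150712232)])
(1, -1) (array([0.6276, 0.0914, 0.056 ]), [np.float64(0.0006654489051700754), np.float64(0.0006654489051700729)])
(-1, -1) (array([0.5171, 0.1042, 0.054 ]), [np.float64(0.0006901462230228023), np.float64(0.0006901462230227929)])
[ 0.575   0.1194  0.0542 -0.1235] [[-0.7, 0.6], [-0.6, -0.2], [-1.0, -0.2], [-0.1, -0.3], [-0.8, -0.7], [-0.2, -0.3], [-0.3, 0.5], [0.2, -0.8], [-0.7, 0.2], [0.0, 0.1], [0.3, -0.7], [-0.1, 0.1]]
turn 0.47 shift after turn cm [-1.09 -0.47 12.84] before turn [-1.09 -0.48 12.84]
```

Emit:
{"op": "carry_out", "data": {
  "deltas": [-0.3, -0.5, -0.2, 2, 0.5, -0.3, -0.6, -0.3, 2, 0, -0.3, 0, 0, 2.5, 0, -0.3, 0, 0, 2.5, 0, -0.3, 0, 0, 2.5, 0, -0.3, 0, 0, 2.5, 0, -0.3, 0, 0, 2, 0, -0.3, 0, 0, 2, 0, -0.3, 0, 0, 1.5, 0, -0.3, 0, 0, 0, 0, -0.3, 0, 0, 0, 0]
}}

```text
clock: 10.27
position: [0.5746, 0.1196, 0.1334]
tool_rot: [-3.141, 0.0, 1.449]
force: [0.9, -0.2, 0.5]
grip_width: 0.0305
```

```bash
python3 - <<'E'
from h import *
s=status.observe();print(s['clock'],s['position'],s['tool_rot'],s['force'],s['grip_width'],s['qpos'])
c=calibration('wrist');im=grab_frame('wrist');cv2.imwrite('pics/w7.png',im[:,:,::-1])
go([.575,.1194,.058],-.1235+np.pi/2)
E
```

```text
10.2667 [0.57462069 0.11960801 0.13339798] [-3.14097101e+00  3.03467966e-05  1.44913110e+00] [ 0.86728137 -0.19738769  0.54332076] 0.030524003245176744 [ 0.30362657  0.74943617 -0.92406431  1.75592301  0.70050029  1.0028106
  0.55666226]
turn 0.11 shift after turn cm [-0.04 -0.    7.61] before turn [-0.04 -0.    7.61]
```

View pics/w7.png

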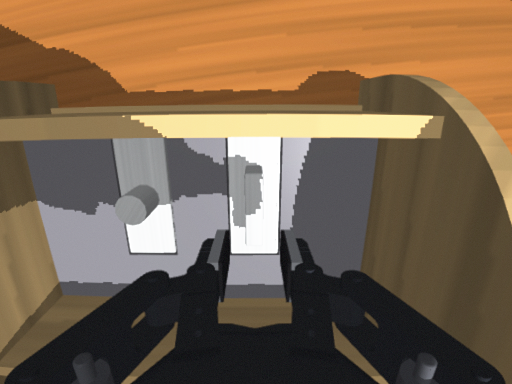

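Emit:
{"op": "carry_out", "data": {
  "deltas": [-0.3, 0, 0, 1.5, 0, -0.3, 0, 0, 1.5, 0, -0.3, 0, 0, 1.5, 0, -0.3, 0, 0, 1.5, 0, -0.3, 0, 0, 1, 0, -0.3, 0, 0, 0.5, 0, -0.3, 0, 0, 0, 0, -0.3, 0, 0, 0, 0],
  "newtons": 60
}}

```text
clock: 10.98
position: [0.5747, 0.1197, 0.0583]
tool_rot: [-3.141, -0.0, 1.45]
force: [-0.7, -0.3, -0.2]
grip_width: 0.0299
```

Emit:
{"op": "carry_out", "data": {
  "deltas": [-1, 0, 0, 0, 0, -1, 0, 0, 0, 0, -1, 0, 0, 0, 0, -1, 0, 0, 0, 0, -1, 0, 0, 0, 0],
  "newtons": 60
}}

```text
clock: 11.4
position: [0.5751, 0.1195, 0.0589]
tool_rot: [3.141, -0.0, 1.449]
force: [-1.1, -0.0, 6.8]
grip_width: 0.0129
```

```bash
python3 - <<'E'
from h import *
s=status.observe();print(s['clock'],s['position'],s['tool_rot'],s['force'],s['grip_width'],s['qpos'])
c=calibration('wrist');im=grab_frame('wrist');cv2.imwrite('pics/w8.png',im[:,:,::-1])
E
```

```text
11.4 [0.57510101 0.11950622 0.05894875] [ 3.14062342e+00 -3.11569940e-04  1.44941917e+00] [-1.06628162 -0.00973044  6.77378936] 0.012940259943181284 [ 0.25644109  0.84335932 -0.84753883  1.79400133  0.80529666  0.88949831
  0.48084427]
```

View pics/w8.png

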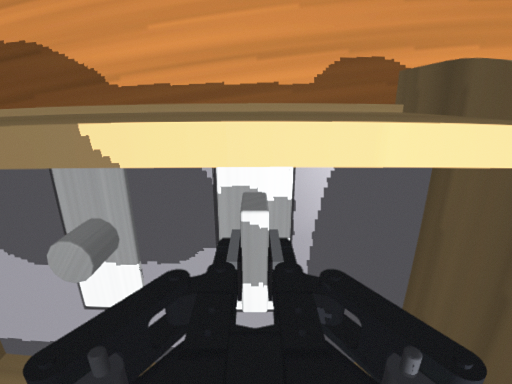

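Emit:
{"op": "carry_out", "data": {
  "deltas": [-1, 0, 0, -0.5, 0, -1, 0, 0, -1, 0, -1, 0, 0, -1, 0, -1, 0, 0, -1.5, 0, -1, 0, 0, -2, 0, -1, 0, 0, -2, 0, -1, 0, 0, -2, 0, -1, 0, 0, -2, 0, -1, 0, 0, -2, 0, -1, 0, 0, -2, 0, -1, 0, 0, -2, 0, -1, 0, 0, -2, 0, -1, 0, 0, -2, 0, -1, 0, 0, -2, 0, -1, 0, 0, 0, 0]
}}

```text
clock: 12.7
position: [0.5753, 0.1204, 0.303]
tool_rot: [3.137, -0.002, 1.45]
force: [0.3, 0.1, -4.0]
grip_width: 0.0125
```

```bash
python3 - <<'E'
from h import *
s=status.observe();print(s['clock'],s['position'],s['tool_rot'],s['force'],s['grip_width'],s['qpos'])
for n in ('wrist','scene'):
  im=grab_frame(n);cv2.imwrite(f'pics/{n}9.png',im[:,:,::-1])
go([.39,-.19,.30]);go([.46,-.32,.30],.2032-np.pi/2)
E
```

```text
12.7 [0.57532067 0.12039591 0.30301684] [ 3.13690758e+00 -1.78729982e-03  1.45010099e+00] [ 0.2660952   0.09670083 -3.97367065] 0.012460799277675093 [ 0.38007     0.57115669 -1.04785996  1.58186523  0.5120411   1.28334675
  0.70460661]
turn 0 shift after turn cm [-32.94 -14.58  -0.11] before turn [-32.94 -14.58  -0.11]
turn 161.42 shift after turn cm [40.73 20.09 -0.1 ] before turn [-45.    -6.06  -0.1 ]
```

View pics/wrist9.png

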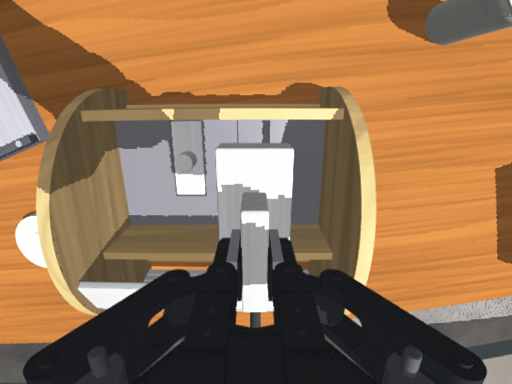

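View pics/scene9.png

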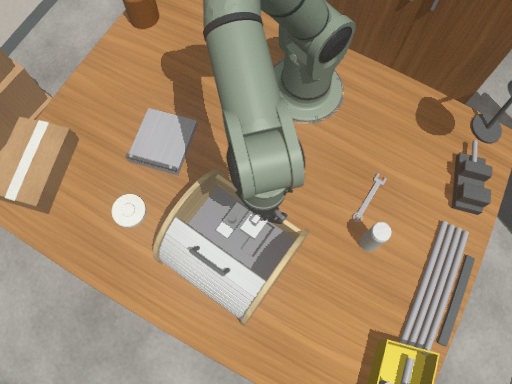

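Emit:
{"op": "carry_out", "data": {
  "deltas": [-1, -1.5, -0.2, 0, 0, -1, -2.5, -0.5, 0, 0, -1, -3, -0.6, 0, 0, -1, -3, -0.6, 0, 0, -1, -3, -0.6, 0, 0, -1, -3, -0.6, 0, 0, -1, -3, -0.6, 0, 0, -1, -3, -0.6, 0, 0, -1, -3, -0.6, 0, 0, -1, -3, -0.6, 0, 0, -1, -3, -0.6, 0, 0, -1, -3, -0.6, 0, 0, -1, -3, -0.6, 0, 0, -1, -3, -0.6, 0, 0, -1, -2.5, -0.5, 0, 0, -1, -1.5, -0.5, 0, 0, -1, 0, 0, 0, 0]
}}

```text
clock: 14.22
position: [0.4308, -0.3099, 0.2968]
tool_rot: [-3.139, -0.0, 1.445]
force: [-1.1, -0.7, -4.9]
grip_width: 0.0128
```

Emit:
{"op": "carry_out", "data": {
  "deltas": [-1, 0, 0, 0, -4, -1, 0, 0, 0, -5, -1, 0, 0, 0, -5, -1, 0, 0, 0, -4.5, -1, 0, 0, 0, 0, -1, 0, 0, 0, 0]
}}

```text
clock: 14.72
position: [0.4329, -0.3061, 0.2977]
tool_rot: [-3.141, -0.001, 1.77]
force: [0.5, 0.2, -5.3]
grip_width: 0.0124
```

```bash
python3 - <<'E'
from h import *
s=status.observe();print(s['clock'],s['position'],s['tool_rot'],s['force'],s['grip_width'],s['qpos'])
c=calibration('wrist');np.save('w10c.npy',c,allow_pickle=True)
im=grab_frame('wrist');cv2.imwrite(f'pics/w10.png',im[:,:,::-1])
print([(m['xy'],m['p']) for m in mark_of('wrist','fence')])
E
```

```text
14.7167 [ 0.43294549 -0.30612352  0.29768664] [-3.14114231e+00 -1.09331665e-03  1.77049402e+00] [ 0.4751435   0.19668288 -5.27410313] 0.012370832618188072 [ 1.32767578  0.51999409 -1.17010048  1.7268555   0.50422226  1.23905947
  1.80323273]
[]
```

View pics/w10.png

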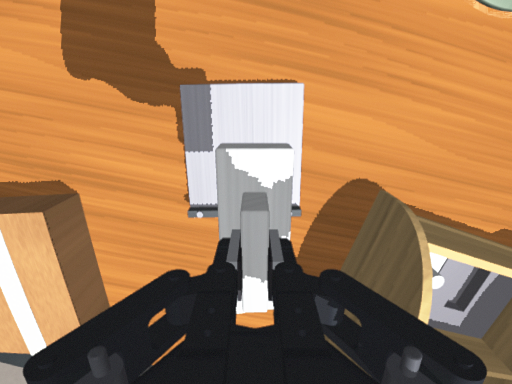

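```bash
python3 - <<'E'
import cv2
a=cv2.imread('pics/w10.png')[75:225,175:310]
cv2.imwrite('pics/z10.png',cv2.resize(a,None,fx=4,fy=4,interpolation=cv2.INTER_CUBIC))
E
```

```text
(no output)
```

View pics/z10.png

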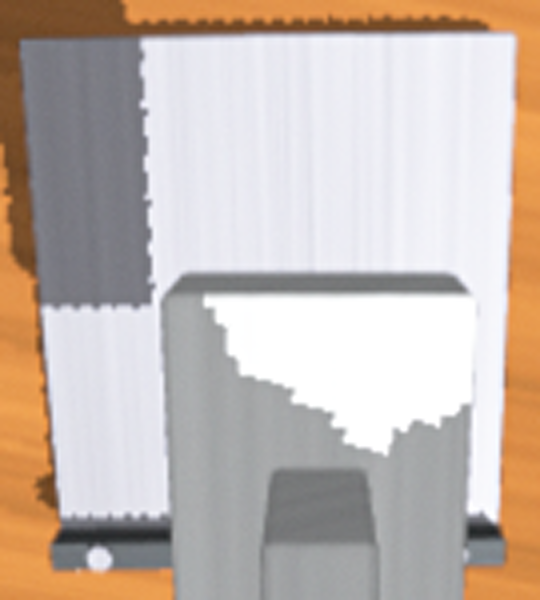

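```bash
cat > fit2.py <<'E'
from h import *
np.set_printoptions(precision=4,suppress=True)
def Rz(a): return np.array([[np.cos(a),-np.sin(a),0],[np.sin(a),np.cos(a),0],[0,0,1]])
W=np.load('w10c.npy',allow_pickle=True).item();S=calibration('scene');D=calibration('side')
fp=[(W,(-.188,-.09,0),(180.5,85)),(W,(-.188,.09,0),(304.25,83.5)),(W,(0,-.09,0),(190,204.75)),(W,(0,.09,0),(299.5,205.25)),(W,(0,-.09,.018),(188,211.25)),(W,(0,.09,.018),(301.5,210))]
fo=[(S,(-.188,-.09,0),(148.25,108.5)),(S,(-.188,.09,0),(197.25,120.75)),(D,(-.188,.09,0),(380.6,302)),(D,(-.188,-.09,0),(455.4,301.4)),
 (D,(0,.09,0),(377.7,228.3)),(D,(0,-.09,0),(447.4,228.3))]
for q in (fp,fp+fo):
  rf=lambda p: np.concatenate([proj(c,Rz(p[3])@np.array(l)+p[:3])[0]-u for c,l,u in q])
  r=least_squares(rf,[.52,-.31,.03,.2],loss='soft_l1');print('fence',r.x,rf(r.x).reshape(-1,2).round(1).tolist())
  rg=lambda p: rf([p[0],p[1],.03,p[2]])
  g=least_squares(rg,[.52,-.31,.2],loss='soft_l1');print('z=.03',g.x,rg(g.x).reshape(-1,2).round(1).tolist())
# block in hand
a=lambda x,y:(175+x/4,75+y/4)
s=status.observe();print(s['position'],s['tool_rot'])
z=s['position'][2]-.005
for u in ((178,293),(474,293)): print('block near top',atz(W,a(*u),z))
E
python3 fit2.py
```

```text
fence [ 0.5144 -0.305   0.0279  0.2088] [[-0.2, 0.0], [0.4, 0.1], [0.3, 1.6], [-0.0, 0.2], [-0.3, -0.8], [-0.2, -0.5]]
z=.03 [ 0.5141 -0.3049  0.2092] [[-0.6, -0.2], [0.6, -0.2], [0.0, 1.9], [0.3, 0.5], [-0.5, -0.5], [0.1, -0.2]]
fence [ 0.5139 -0.3055  0.0284  0.2086] [[-0.6, -0.4], [0.2, -0.3], [-0.1, 1.3], [-0.2, -0.1], [-0.6, -1.1], [-0.4, -0.7], [0.2, -0.5], [-0.2, -0.1], [-0.0, -0.7], [-0.8, -0.1], [-2.7, -1.8], [-1.9, -1.9]]
z=.03 [ 0.5137 -0.3055  0.2086] [[-0.8, -0.6], [0.4, -0.5], [-0.2, 1.6], [0.0, 0.2], [-0.8, -0.8], [-0.2, -0.5], [0.1, -0.8], [-0.2, -0.3], [0.1, -0.7], [-0.6, -0.1], [-2.6, -1.9], [-1.7, -2.0]]
[ 0.4331 -0.3063  0.298 ] [-3.1413 -0.0004  1.7701]
block near top [ 0.3819 -0.3356  0.293 ]
block near top [ 0.3738 -0.2957  0.293 ]
```

```bash
python3 - <<'E'
from h import *
go([.4474,-.3196,.066],.2088+np.pi/2)
E
```

```text
turn -0.54 shift after turn cm [-1.6   1.14 23.2 ] before turn [-1.59  1.15 23.2 ]
```

Emit:
{"op": "carry_out", "data": {
  "deltas": [-1, -0.8, 0.6, 1, -0.5, -1, -0.8, 0.6, 2, 0, -1, 0, 0, 2.5, 0, -1, 0, 0, 2.5, 0, -1, 0, 0, 2.5, 0, -1, 0, 0, 2.5, 0, -1, 0, 0, 2.5, 0, -1, 0, 0, 2.5, 0, -1, 0, 0, 2, 0, -1, 0, 0, 1.5, 0, -1, 0, 0, 1, 0, -1, 0, 0, 0.7, 0, -1, 0, 0, 0, 0, -1, 0, 0, 0, 0]
}}

```text
clock: 15.98
position: [0.4485, -0.3199, 0.0668]
tool_rot: [3.141, 0.0, 1.781]
force: [-0.0, -0.3, -4.3]
grip_width: 0.0127
```

```bash
python3 - <<'E'
from h import *
s=status.observe();print(s['clock'],s['position'],s['tool_rot'],s['force'],s['grip_width'],s['qpos'])
for n in ('wrist','side'):
  im=grab_frame(n)
  cv2.imwrite(f'pics/{n}11.png',im[:,:,::-1] if n=='wrist' else cv2.resize(im[180:320,330:480,::-1],None,fx=4,fy=4))
go([.4601,-.3169,.0595],.2088+np.pi/2)
E
```

```text
15.9833 [ 0.44854398 -0.31989825  0.06682436] [3.14113981e+00 3.39691082e-04 1.78085723e+00] [-0.03830413 -0.32507796 -4.34246593] 0.012704581747465731 [ 1.14152723  0.81864707 -0.92177013  1.8862764   0.84898813  0.88678911
  1.56707135]
turn 0.07 shift after turn cm [0.07 1.19 0.77] before turn [0.07 1.19 0.77]
```

View pics/wrist11.png

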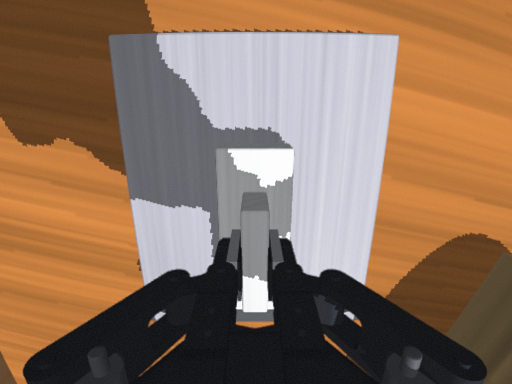

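View pics/side11.png

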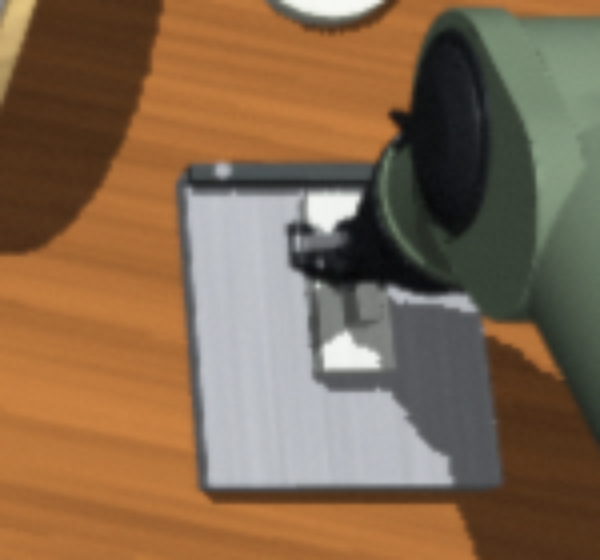

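Emit:
{"op": "carry_out", "data": {
  "deltas": [-1, 0, 0, 0.2, 0, -1, 0, 0, 0.2, 0, -1, 0, 0, 0.1, 0, -1, 0, 0.3, 0, 0, -1, 0, 0.3, 0, 0, -1, 0, 0.2, 0, 0, -1, 0, 0.1, 0, 0, -1, 0, 0, 0, 0, -1, 0, 0, 0, 0]
}}

```text
clock: 16.83
position: [0.457, -0.3178, 0.0613]
tool_rot: [-3.142, -0.0, 1.781]
force: [-0.4, 0.4, -5.2]
grip_width: 0.0135
```

Emit:
{"op": "carry_out", "data": {
  "deltas": [-1, 0, 0.1, 0, 0, -1, 0, 0.1, 0, 0, -1, 0, 0, 0, 0, -1, 0, 0, 0, 0]
}}

```text
clock: 17.17
position: [0.459, -0.3175, 0.0613]
tool_rot: [3.142, -0.0, 1.781]
force: [-0.8, 0.3, -5.5]
grip_width: 0.0131
```

Emit:
{"op": "carry_out", "data": {
  "deltas": [-1, 0, 0.1, 0, 0, -1, 0, 0.1, 0, 0, -1, 0, 0, 0, 0, -1, 0, 0, 0, 0]
}}

```text
clock: 17.5
position: [0.4602, -0.3174, 0.0612]
tool_rot: [-3.14, -0.0, 1.781]
force: [-5.3, -1.6, -2.5]
grip_width: 0.0129
```

Emit:
{"op": "carry_out", "data": {
  "deltas": [-1, 0, 0, 0.1, 0, -1, 0, 0, 0.1, 0, -1, 0, 0, 0, 0, -1, 0, 0, 0, 0]
}}

```text
clock: 17.83
position: [0.4602, -0.3174, 0.0591]
tool_rot: [-3.14, 0.0, 1.781]
force: [-5.6, -1.9, -3.9]
grip_width: 0.0128
```

Emit:
{"op": "carry_out", "data": {
  "deltas": [-1, 0, 0.05, 0.05, 0, -1, 0, 0, 0, 0, -1, 0, 0, 0, 0]
}}

```text
clock: 18.08
position: [0.4602, -0.3175, 0.0589]
tool_rot: [-3.139, 0.0, 1.78]
force: [-11.0, -1.5, 8.1]
grip_width: 0.0127
```

Emit:
{"op": "carry_out", "data": {
  "deltas": [-0.8, 0, 0, 0, 0, -0.3, 0, 0, 0, 0, -0.3, 0, 0, 0, 0, -0.3, 0, 0, 0, 0]
}}

```text
clock: 18.42
position: [0.4619, -0.3169, 0.0591]
tool_rot: [3.141, 0.0, 1.781]
force: [-0.2, -0.8, -0.2]
grip_width: 0.0298
```

```bash
python3 - <<'E'
from h import *
s=status.observe();print(s['clock'],s['position'],s['tool_rot'],s['force'],s['grip_width'])
im=grab_frame('wrist');cv2.imwrite('pics/w12.png',im[:,:,::-1])
E
```

```text
18.4167 [ 0.46193913 -0.31689765  0.05905145] [3.14064927e+00 2.27797116e-04 1.78144685e+00] [-0.2129874  -0.81287507 -0.16242017] 0.029803681783042345
```

View pics/w12.png

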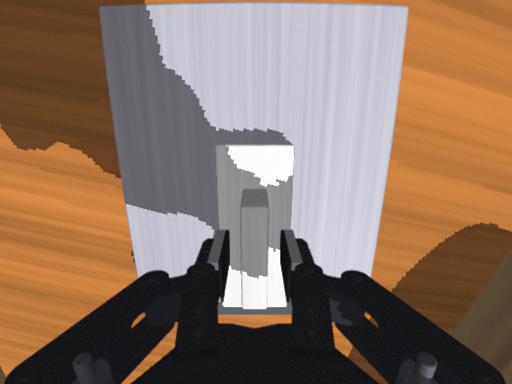

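Emit:
{"op": "carry_out", "data": {
  "deltas": [-0.3, 0, 0, -0.5, 0, -0.3, 0, 0, -1.5, 0, -0.3, 0, 0, -2.5, 0, -0.3, 0, 0, -3, 0, -0.3, 0, 0, -3, 0, -0.3, 0, 0, -3, 0, -0.3, 0, -0.5, -3, 0, -0.3, 0, -1, -3, 0, -0.3, 0, -2, -3, 0, -0.3, 0, -2, -1, 0, -0.3, 0, 0, 0, 0, -0.3, 0, 0, 0, 0]
}}

```text
clock: 19.47
position: [0.4071, -0.3289, 0.2953]
tool_rot: [3.141, 0.002, 1.78]
force: [0.4, -0.5, -1.0]
grip_width: 0.0302
```

```bash
python3 - <<'E'
from h import *
s=status.observe();print(s['clock'],s['position'],s['tool_rot'],s['qpos'])
np.save('w13c.npy',calibration('wrist'),allow_pickle=True)
im=grab_frame('wrist');cv2.imwrite('pics/w13.png',im[:,:,::-1])
cv2.imwrite('pics/z13.png',cv2.resize(im[40:240,150:340,::-1],None,fx=3,fy=3,interpolation=cv2.INTER_CUBIC))
E
```

```text
19.4667 [ 0.40711045 -0.32885985  0.29529122] [3.14131667e+00 2.04283616e-03 1.77994374e+00] [ 1.40409459  0.51030364 -1.17804479  1.74893351  0.50216334  1.22449042
  1.87283396]
```

View pics/w13.png

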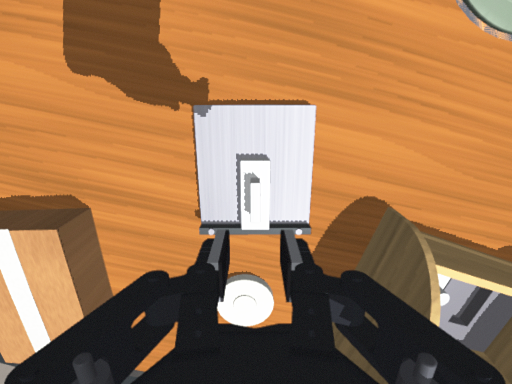

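View pics/z13.png

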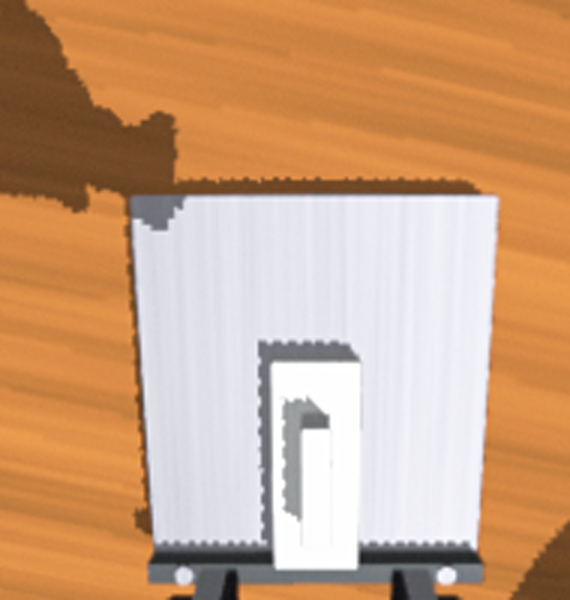

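The block lies square on the plate with its far end against the fence: in the close-up its edges run parallel to the plate's, and there is no gap at the fence line (row about 550). I'll go back to the bar now.

Emit:
{"op": "carry_out", "data": {
  "deltas": [-0.3, 0, 0, -0.3, 6.8, -0.3, 0, 0, -0.3, 6.8, -0.3, 0, 0, -0.3, 6.8, -0.3, 0, 0, -0.3, 6.8, -0.3, 0, 0, -0.3, 6.8, -0.3, 0, 0, -0.3, 6.8, -0.3, 0, 0, -0.3, 6.8, -0.3, 0, 0, -0.3, 6.8, -0.3, 0, 0, -0.3, 6.8, -0.3, 0, 0, -0.3, 6.8, -0.3, 0, 0, -0.3, 6.8, -0.3, 0, 0, -0.3, 6.8, -0.3, 0, 0, -0.3, 6.8, -0.3, 0, 0, -0.3, 6.8, -0.3, 0, 0, -0.3, 6.8, -0.3, 0, 0, -0.3, 6.8, -0.3, 0, 0, 0, 0]
}}

```text
clock: 20.93
position: [0.4085, -0.3276, 0.3419]
tool_rot: [-3.141, -0.0, -0.122]
force: [-0.0, 0.5, -0.8]
grip_width: 0.0299
```

```bash
python3 - <<'E'
from h import *
s=status.observe();print(s['clock'],s['position'],s['tool_rot'])
go([.70,.055,.34])
for n in ('scene','side'):
  im=grab_frame(n);cv2.imwrite(f'pics/{n}14.png',im[:,:,::-1])
  print([(m['xy'],m['p']) for m in mark_of(n,'pull_bar')])
E
```

```text
20.9333 [ 0.40853501 -0.32761341  0.34192495] [-3.14110134e+00 -9.84815962e-05 -1.22041475e-01]
turn 0 shift after turn cm [ 24.27 -41.52   0.22] before turn [ 24.27 -41.52   0.22]
[([205.5, 262.7], 0.59)]
[([294.0, 90.0], 0.74)]
```

View pics/scene14.png

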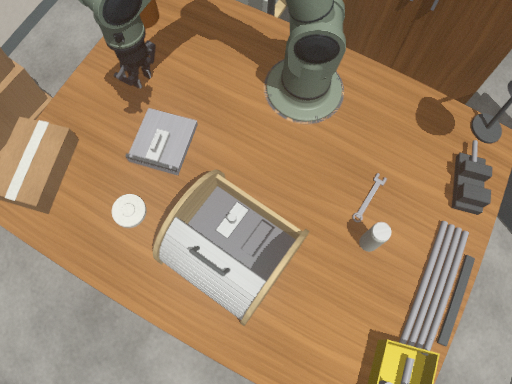

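Emit:
{"op": "carry_out", "data": {
  "deltas": [-0.3, 1, -1.6, 0, 0, -0.3, 1.8, -3.1, 0, 0, -0.3, 1.8, -3.1, 0, 0, -0.3, 1.8, -3.1, 0, 0, -0.3, 1.8, -3.1, 0, 0, -0.3, 1.8, -3.1, 0, 0, -0.3, 1.8, -3.1, 0, 0, -0.3, 1.8, -3.1, 0, 0, -0.3, 1.8, -3.1, 0, 0, -0.3, 1.8, -3.1, 0, 0, -0.3, 1.8, -3.1, 0, 0, -0.3, 1.8, -3.1, 0, 0, -0.3, 1.8, -3.1, 0, 0, -0.3, 1.5, -2.6, 0, 0, -0.3, 0, 0, 0, 0, -0.3, 0, 0, 0, 0]
}}

```text
clock: 22.47
position: [0.6957, 0.0565, 0.3406]
tool_rot: [-3.141, 0.002, -0.113]
force: [-0.9, -0.6, 0.0]
grip_width: 0.0297
```

```bash
python3 - <<'E'
from h import *
s=status.observe();print(s['clock'],s['position'],s['tool_rot'],s['qpos'])
np.save('w15c.npy',calibration('wrist'),allow_pickle=True)
im=grab_frame('wrist');cv2.imwrite('pics/w15.png',im[:,:,::-1])
print([(m['xy'],m['p']) for m in mark_of('wrist','pull_bar')])
E
```

```text
22.4667 [0.69570756 0.05648057 0.34055623] [-3.14058403e+00  1.76553284e-03 -1.12579978e-01] [ 0.24541716  0.66008327 -0.76570592  1.20392499  0.4410739   1.44208751
 -0.57767702]
[([289.3, 189.8], 0.8)]
```

View pics/w15.png

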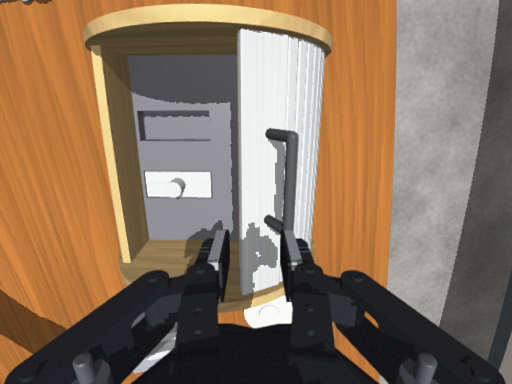

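```bash
python3 - <<'E'
from h import *
W=np.load('w15c.npy',allow_pickle=True).item()
R=Ro.from_euler('z',-.12).as_matrix()
for th in range(110,124,2):
    t=np.radians(th); X=np.array([.6347,.0637,.05])+R@np.array([-.2*np.cos(t),0,.2*np.sin(t)])
    e=X+R@[0,.05,0]; print(th,X.round(4),proj(W,X).round(1),proj(W,e).round(1))
E
```

```text
110 [0.7026 0.0555 0.2379] [[262.2 191. ]] [[263.1 138.4]]
112 [0.7091 0.0547 0.2354] [[268.8 190.2]] [[270.1 138.1]]
114 [0.7155 0.054  0.2327] [[275.3 189.4]] [[276.9 137.8]]
116 [0.7217 0.0532 0.2298] [[281.4 188.6]] [[283.4 137.5]]
118 [0.7279 0.0525 0.2266] [[287.3 187.7]] [[289.6 137.2]]
120 [0.734  0.0517 0.2232] [[293.  186.8]] [[295.5 136.9]]
122 [0.7399 0.051  0.2196] [[298.3 185.8]] [[301.1 136.6]]
```

```bash
python3 - <<'E'
from h import *
go([.730,.0523,.207])
E
```

```text
turn 0 shift after turn cm [ 3.46 -0.27 13.43] before turn [ 3.46 -0.27 13.43]
```

Emit:
{"op": "carry_out", "data": {
  "deltas": [-0.3, 1, -0.1, 1, 0, -0.3, 1.3, -0.2, 1.5, 0, -0.3, 1.2, 0, 2, 0, -0.3, 0, 0, 2.5, 0, -0.3, 0, 0, 1, 0, -0.3, 0, 0, 0, 0, -0.3, 0, 0, 0, 0],
  "newtons": 25
}}

```text
clock: 23.15
position: [0.7307, 0.0525, 0.2622]
tool_rot: [3.142, 0.0, -0.118]
force: [-0.5, 0.6, 0.4]
grip_width: 0.0301
```

```bash
python3 - <<'E'
from h import *
s=status.observe();print(s['clock'],s['position'],s['tool_rot'],s['force'])
im=grab_frame('wrist');cv2.imwrite('pics/w16.png',im[:,:,::-1])
go([.730,.0523,.207])
E
```

```text
23.15 [0.73067226 0.05254753 0.26222215] [ 3.14158290e+00  1.71524196e-04 -1.18183673e-01] [-0.50468749  0.55403099  0.36892968]
turn 0 shift after turn cm [-0.1   0.07  5.62] before turn [-0.1   0.07  5.62]
```

View pics/w16.png

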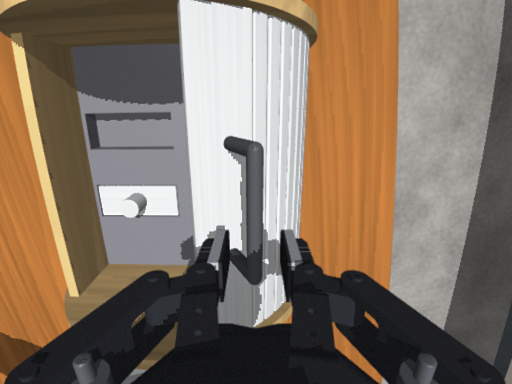

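The bar (column 255) is centred between the fingers, so I'll go down and cage it.

Emit:
{"op": "carry_out", "data": {
  "deltas": [-0.3, 0, 0, 1.5, 0, -0.3, 0, 0, 1.5, 0, -0.3, 0, 0, 1.5, 0, -0.3, 0, 0, 1, 0, -0.6, 0, 0, 0, 0, -0.6, 0, 0, 0, 0, -0.6, 0, 0, 0, 0]
}}

```text
clock: 23.78
position: [0.7312, 0.0534, 0.2083]
tool_rot: [-3.141, -0.002, -0.118]
force: [0.4, -0.1, 0.6]
grip_width: 0.0174
```

```bash
python3 - <<'E'
from h import *
s=status.observe();print(s['clock'],s['position'],s['tool_rot'],s['force'])
im=grab_frame('wrist');cv2.imwrite('pics/w17.png',im[:,:,::-1])
a=np.radians(np.linspace(118.7,46,21)); x=-20*np.cos(a); z=20*np.sin(a)
dx=np.diff(x);dz=-np.diff(z)
print([ (float(round(p,2)),float(round(q,2))) for p,q in zip(dx,dz)],dx.sum(),dz.sum())
E
```

```text
23.7833 [0.73118919 0.05335147 0.20831787] [-3.14109193e+00 -1.61896710e-03 -1.17882405e-01] [ 0.4278575  -0.09679602  0.59782869]
[(-1.13, -0.57), (-1.17, -0.5), (-1.2, -0.43), (-1.22, -0.35), (-1.24, -0.27), (-1.25, -0.19), (-1.26, -0.11), (-1.27, -0.03), (-1.27, 0.05), (-1.26, 0.13), (-1.25, 0.21), (-1.24, 0.29), (-1.21, 0.37), (-1.19, 0.44), (-1.16, 0.52), (-1.12, 0.59), (-1.08, 0.66), (-1.04, 0.73), (-0.99, 0.79), (-0.94, 0.85)] -23.49763735804372 3.156127267338757
```

View pics/w17.png

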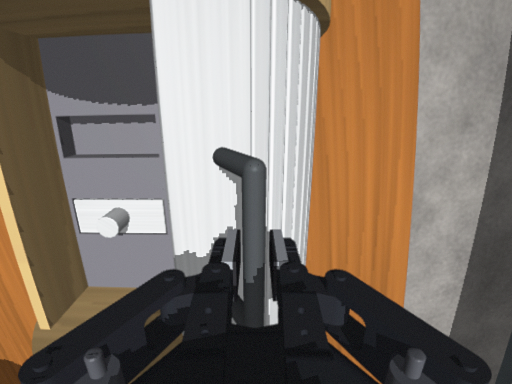

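Emit:
{"op": "carry_out", "data": {
  "deltas": [-0.6, -1.1, 0, -0.5, 0, -0.6, -1.2, 0, -0.5, 0, -0.6, -1.2, 0, -0.4, 0, -0.6, -1.2, 0, -0.4, 0, -0.6, -1.2, 0, -0.3, 0, -0.6, -1.3, 0, -0.2, 0, -0.6, -1.3, 0, -0.1, 0, -0.6, -1.3, 0, 0, 0, -0.6, -1.3, 0, 0, 0, -0.6, -1.3, 0, 0.1, 0, -0.6, -1.2, 0, 0.2, 0, -0.6, -1.2, 0, 0.3, 0, -0.6, 0, 0, 0, 0]
}}

```text
clock: 24.92
position: [0.583, 0.0709, 0.226]
tool_rot: [3.141, -0.002, -0.117]
force: [0.3, -0.1, 0.5]
grip_width: 0.0166
```

```bash
python3 - <<'E'
from h import *
s=status.observe();print(s['clock'],s['position'],s['tool_rot'],s['force'])
im=grab_frame('wrist');cv2.imwrite('pics/w18.png',im[:,:,::-1])
E
```

```text
24.9167 [0.58299459 0.07093677 0.22598236] [ 3.14128488e+00 -1.88100783e-03 -1.16933043e-01] [ 0.25846891 -0.08224777  0.48395211]
```

View pics/w18.png

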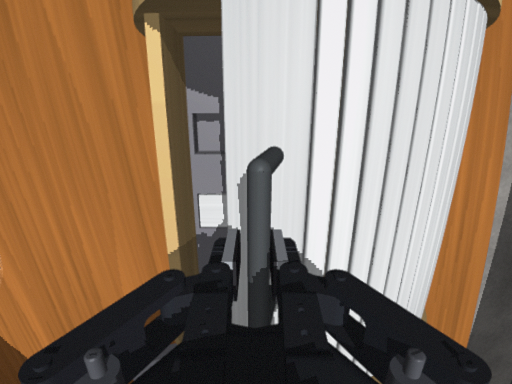

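Emit:
{"op": "carry_out", "data": {
  "deltas": [-0.6, -0.8, 0, 0.3, 0, -0.6, -0.8, 0, 0.3, 0, -0.6, -0.8, 0, 0.3, 0, -0.6, -0.8, 0, 0.4, 0, -0.6, -0.8, 0, 0.4, 0, -0.6, -0.8, 0, 0.4, 0, -0.6, -0.7, 0, 0.4, 0, -0.6, -0.7, 0, 0.5, 0, -0.6, -0.6, 0, 0.5, 0, -0.6, -0.5, 0, 0.4, 0, -0.6, -0.4, 0, 0.4, 0, -0.6, 0, 0, 0, 0, -0.6, 0, 0, 0, 0]
}}

```text
clock: 26.05
position: [0.5066, 0.0796, 0.1814]
tool_rot: [3.141, 0.001, -0.118]
force: [0.1, -0.9, -0.8]
grip_width: 0.0172
```

```bash
python3 - <<'E'
from h import *
s=status.observe();print(s['clock'],s['position'],s['tool_rot'],s['force'])
im=grab_frame('wrist');cv2.imwrite('pics/w19.png',im[:,:,::-1])
E
```

```text
26.05 [0.50663786 0.07956119 0.18142867] [ 3.14113376e+00  1.36869628e-03 -1.17525002e-01] [ 0.11320987 -0.89616604 -0.77149537]
```

View pics/w19.png

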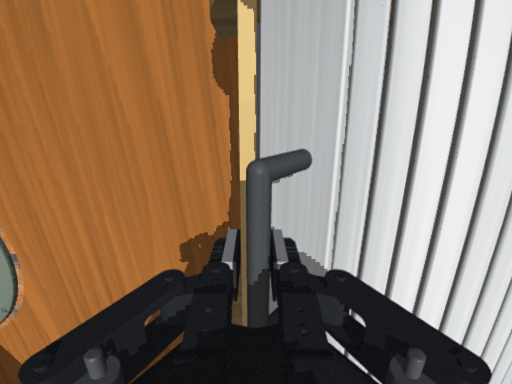

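Emit:
{"op": "carry_out", "data": {
  "deltas": [-0.6, -0.3, 0, 0.2, 0, -0.6, -0.3, 0, 0.2, 0, -0.6, -0.2, 0, 0.2, 0, -0.6, -0.2, 0, 0.2, 0, -0.6, -0.2, 0, 0.2, 0, -0.6, 0, 0, 0, 0]
}}

```text
clock: 26.6
position: [0.4949, 0.0811, 0.1715]
tool_rot: [3.142, 0.0, -0.118]
force: [3.1, -0.4, -1.1]
grip_width: 0.0171
```

Emit:
{"op": "carry_out", "data": {
  "deltas": [-0.6, -0.15, 0, 0.1, 0, -0.6, -0.15, 0, 0.1, 0, -0.6, -0.1, 0, 0.1, 0, -0.6, -0.1, 0, 0, 0, -0.6, 0, 0, 0, 0]
}}

```text
clock: 27.02
position: [0.4914, 0.0815, 0.1688]
tool_rot: [-3.141, -0.002, -0.118]
force: [13.2, -1.0, -10.0]
grip_width: 0.0173
```

Emit:
{"op": "carry_out", "data": {
  "deltas": [-0.6, -0.1, 0, 0.1, 0, -0.6, -0.1, 0, 0.1, 0, -0.6, 0, 0, 0, 0, -0.6, 0, 0, 0, 0]
}}

```text
clock: 27.35
position: [0.4892, 0.0818, 0.1667]
tool_rot: [-3.141, -0.001, -0.118]
force: [12.6, -0.9, -10.3]
grip_width: 0.0174
```

```bash
python3 - <<'E'
from h import *
s=status.observe();print(s['clock'],s['position'],s['tool_rot'],s['force'],s['moment'])
im=grab_frame('wrist');cv2.imwrite('pics/w20.png',im[:,:,::-1])
im=grab_frame('side');cv2.imwrite('pics/s20.png',cv2.resize(im[70:235,190:370,::-1],None,fx=3.5,fy=3.5))
E
```

```text
27.35 [0.48924881 0.0817801  0.1666729 ] [-3.14080596e+00 -1.40181580e-03 -1.18078776e-01] [ 12.63490958  -0.93543193 -10.34366983] [-0.08043838 -2.42083263 -0.00413266]
```

View pics/w20.png

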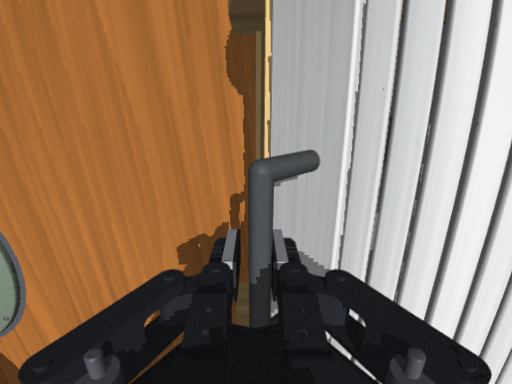

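View pics/s20.png

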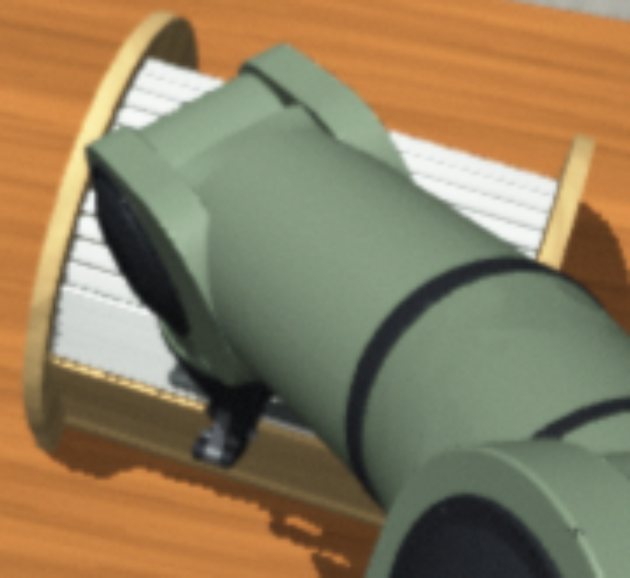

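Emit:
{"op": "carry_out", "data": {
  "deltas": [-0.6, -0.1, 0, 0.05, 0, -0.6, -0.1, 0, 0.05, 0, -0.6, 0, 0, 0, 0, -0.6, 0, 0, 0, 0]
}}

```text
clock: 27.78
position: [0.4884, 0.0819, 0.166]
tool_rot: [-3.14, -0.004, -0.119]
force: [20.4, -2.0, -12.4]
grip_width: 0.0173
```

Emit:
{"op": "carry_out", "data": {
  "deltas": [-0.6, -0.1, 0, 0.05, 0, -0.6, 0, 0, 0, 0, -0.6, 0, 0, 0, 0]
}}

```text
clock: 28.03
position: [0.4884, 0.0819, 0.1659]
tool_rot: [-3.14, -0.005, -0.119]
force: [25.7, -4.0, -8.8]
grip_width: 0.0173
```

Emit:
{"op": "carry_out", "data": {
  "deltas": [-0.6, 0.2, 0, 0, 0, -0.3, 0.1, 0, 0, 0, -0.3, 0.1, 0, 0, 0, -0.3, 0, 0, 0, 0, -0.3, 0, 0, 0, 0]
}}

```text
clock: 28.45
position: [0.489, 0.0818, 0.1652]
tool_rot: [3.141, 0.001, -0.118]
force: [0.0, 0.5, 0.1]
grip_width: 0.0301
```

```bash
python3 - <<'E'
from h import *
s=status.observe();print(s['clock'],s['position'],s['force'])
im=grab_frame('wrist');cv2.imwrite('pics/w21.png',im[:,:,::-1])
E
```

```text
28.45 [0.48898687 0.08178436 0.16516941] [0.03236736 0.4931391  0.11222505]
```

View pics/w21.png

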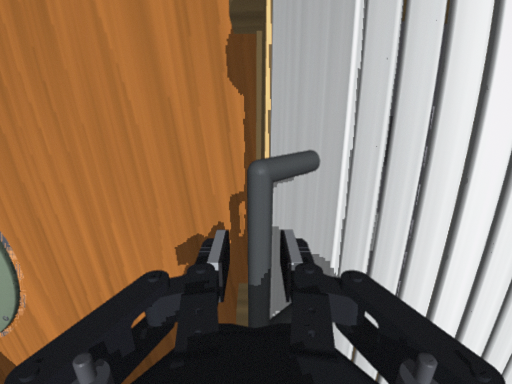

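Emit:
{"op": "carry_out", "data": {
  "deltas": [-0.3, 0.2, 0, -0.5, 0, -0.3, 0, 0, -1.5, 0, -0.3, 0, 0, -2.5, 0, -0.3, 0, 0, -3, 0, -0.3, 0, 0, -3, 0, -0.3, 0, 0, -3, 0, -0.3, 0, 1, -3, 0, -0.3, 0, 3, -2, 0, -0.3, 0, 3.5, 0, 0, -0.3, 0, 3.5, 0, 0, -0.3, 0, 3.5, 0, 0, -0.3, 0, 3.5, 0, 0, -0.3, 0, 3.5, 0, 0, -0.3, 0, 3, 0, 0, -0.3, -1, 2, 0, 0, -0.3, -1, 1, 0, 0, -0.3, 0, 0, 0, 0, -0.3, 0, 0, 0, 0]
}}

```text
clock: 30.0
position: [0.439, -0.1894, 0.3507]
tool_rot: [3.141, -0.0, -0.119]
force: [0.7, 0.6, 0.0]
grip_width: 0.0296
```

```bash
python3 - <<'E'
from h import *
s=status.observe();print(s['clock'],s['position'],s['force'])
for n,(x,y,w,h) in dict(scene=(100,95,230,240),side=(190,70,290,240),wrist=(0,0,512,384)).items():
  im=grab_frame(n);cv2.imwrite(f'pics/{n}22.png',cv2.resize(im[y:y+h,x:x+w,::-1],None,fx=2.4 if n!='wrist' else 1,fy=2.4 if n!='wrist' else 1,interpolation=cv2.INTER_CUBIC))
  if n!='wrist': cv2.imwrite(f'pics/{n}22f.png',im[:,:,::-1])
E
```

```text
30.0 [ 0.43895694 -0.18941092  0.35068812] [0.72311136 0.61496664 0.03956232]
```

View pics/scene22.png

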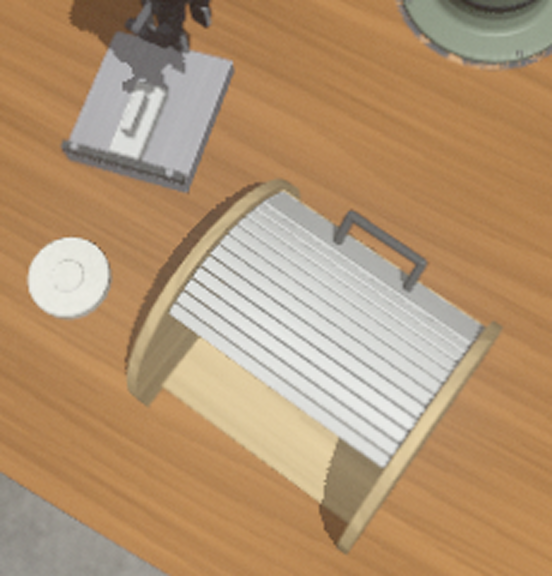

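View pics/side22.png

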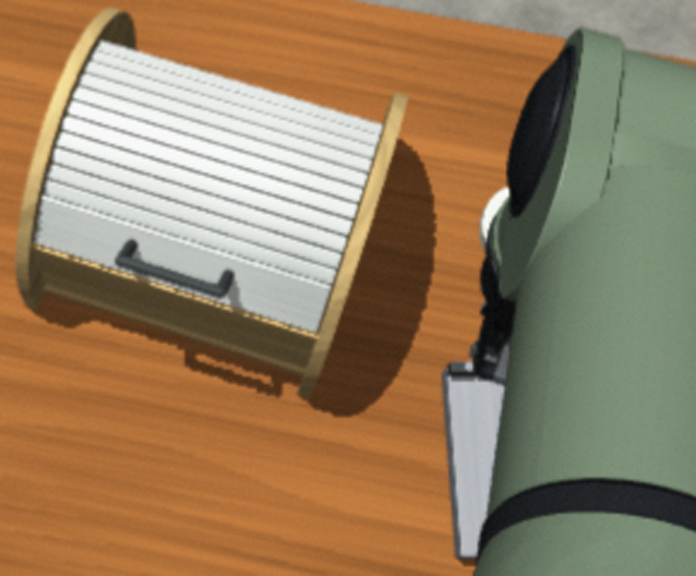

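View pics/wrist22.png

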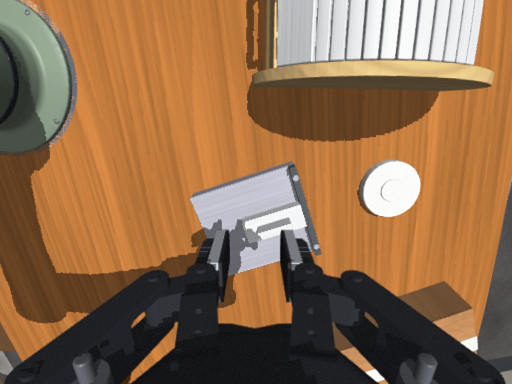

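```bash
python3 - <<'E'
from h import *
S=calibration('scene');D=calibration('side')
R=Ro.from_euler('z',-.12).as_matrix()
def res(p,obs):
    t=np.radians(44)+p[0]; r=[]
    for c,y,u in obs: r+=list(proj(c,np.array([p[1],p[2],.05])+R@np.array([-.2*np.cos(t),y,.2*np.sin(t)]))[0]-u)
    return np.array(r)
o0=[(S,-.05,(244.2,185.3)),(S,.05,(275,205.8)),(D,.05,(240.8,173.9)),(D,-.05,(285,187.2))]
o1=[(S,-.05,(246.25,183.75)),(S,.05,(275.8,205.4)),(D,.05,(240.8,177.5)),(D,-.05,(283.3,190.8))]
for o in (o0,o1):
    f=least_squares(lambda q:res([q[0],.6347,.0637],o),[.05]); print(f.x,res([f.x[0],.6347,.0637],o).round(1))
# predicted rail edge & apron top edge positions side
for q in (0,.02,.05):
    t=np.radians(32)+q
    for y in (.151,-.151):
        b=np.array([.6347,.0637,.05]); print(q,y,'rail',proj(D,b+R@[-.16*np.cos(t),y,.16*np.sin(t)]).round(1),'apron',proj(D,b+R@[-.134,y,.081]).round(1))
E
python3 - <<'E'
import cv2
im=cv2.imread('pics/side22f.png')[150:225,190:340]
cv2.imwrite('pics/zs.png',cv2.resize(im,None,fx=5,fy=5,interpolation=cv2.INTER_CUBIC))
E
```

```text
[0.05733366] [ 0.3  0.7 -0.8  0.2 -0.3 -0.2 -2.9 -0.2]
[0.01059287] [-0.4  1.2 -0.3 -0.6 -1.1 -0.2 -2.2 -0.3]
0 0.151 rail [[202.7 170.2]] apron [[203.1 170.1]]
0 -0.151 rail [[321.9 208.4]] apron [[321.9 208.2]]
0.02 0.151 rail [[202.8 169.1]] apron [[203.1 170.1]]
0.02 -0.151 rail [[322.2 207.4]] apron [[321.9 208.2]]
0.05 0.151 rail [[203.  167.6]] apron [[203.1 170.1]]
0.05 -0.151 rail [[322.7 205.9]] apron [[321.9 208.2]]
```

View pics/zs.png

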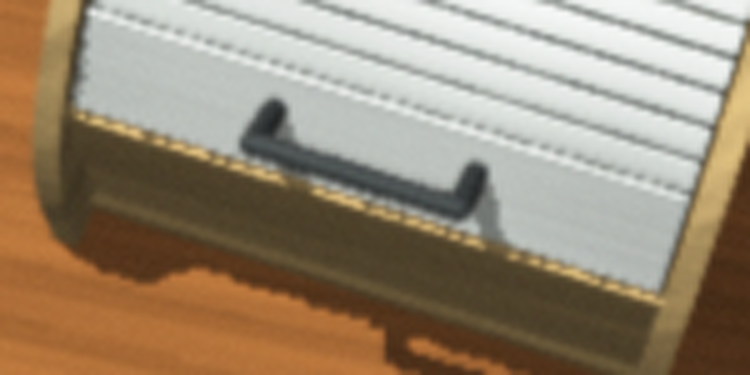

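The bar fit gives q ≈ 0.01 ± 0.02, but a thin strip of apron is still visible. The caged push ended at only about 11 N along the track, so I'll confirm it's shut by pressing gently on the bar from above with closed fingers.

```bash
python3 - <<'E'
from h import *
go([.4925,.0807,.3507],-.119);go([.4925,.0807,.23],-.119)
E
```

```text
turn 0.15 shift after turn cm [ 2.050e+00 -2.735e+01 -1.000e-02] before turn [ 2.120e+00 -2.734e+01 -1.000e-02]
turn 0.15 shift after turn cm [  2.05 -27.34  12.06] before turn [  2.12 -27.34  12.06]
```

Emit:
{"op": "carry_out", "data": {
  "deltas": [-1, 0.1, -1.5, 0, 0, -1, 0.2, -3, 0, 0, -1, 0.2, -3, 0, 0, -1, 0.2, -3, 0, 0, -1, 0.2, -3, 0, 0, -1, 0.2, -3, 0, 0, -1, 0.2, -3, 0, 0, -1, 0.2, -3, 0, 0, -1, 0.2, -3, 0, 0, -1, 0.3, -1.8, 0, 0, -1, 0.1, 0, 1.5, 0, -1, 0, 0, 2.5, 0, -1, 0, 0, 3, 0, -1, 0, 0, 3, 0, -1, 0, 0, 1.5, 0, -1, 0, 0, 0.5, 0, -1, 0, 0, 0, 0, -1, 0, 0, 0, 0],
  "newtons": 25
}}

```text
clock: 31.65
position: [0.4925, 0.0802, 0.2312]
tool_rot: [-3.141, -0.001, -0.117]
force: [0.4, 0.4, 0.6]
grip_width: 0.0002
```

```bash
python3 - <<'E'
from h import *
s=status.observe();print(s['clock'],s['position'],s['force'],s['grip_width'])
im=grab_frame('wrist');cv2.imwrite('pics/w23.png',im[:,:,::-1])
E
```

```text
31.65 [0.49247728 0.08017807 0.23116749] [0.35405657 0.40219918 0.6064352 ] 0.00020626717059385363
```

View pics/w23.png

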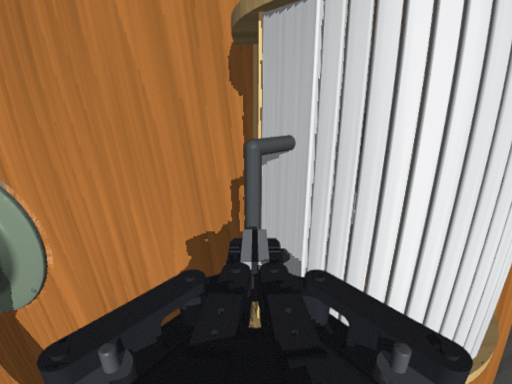

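Emit:
{"op": "carry_out", "data": {
  "deltas": [-1, 0, 0, 1, 0, -1, 0, 0, 1, 0, -1, 0, 0, 0.6, 0, -1, 0, 0, 0.3, 0, -1, 0, 0, 0.2, 0, -1, 0, 0, 0.1, 0, -1, 0, 0, 0.1, 0, -1, 0, 0, 0, 0]
}}

```text
clock: 32.37
position: [0.4921, 0.0794, 0.1973]
tool_rot: [-3.142, -0.0, -0.118]
force: [-0.3, -0.3, 0.5]
grip_width: -0.0002
```

Emit:
{"op": "carry_out", "data": {
  "deltas": [-1, 0, 0, 0.1, 0, -1, 0, 0, 0.1, 0, -1, 0, 0, 0, 0, -1, 0, 0, 0, 0]
}}

```text
clock: 32.7
position: [0.4921, 0.0794, 0.1953]
tool_rot: [-3.142, -0.0, -0.118]
force: [0.4, -0.6, 0.3]
grip_width: 0.0002
```

Emit:
{"op": "carry_out", "data": {
  "deltas": [-1, 0, 0, 0.1, 0, -1, 0, 0, 0.1, 0, -1, 0, 0, 0, 0, -1, 0, 0, 0, 0]
}}

```text
clock: 33.03
position: [0.4923, 0.0795, 0.1945]
tool_rot: [3.141, -0.001, -0.118]
force: [-8.2, -2.7, 27.2]
grip_width: 0.0003
```

Contact came at z = 0.195, which is the bar top for q = 0. The force then rose stiffly to 27 N within 1 mm, so the door is on its stop. Next I'll retreat.

Emit:
{"op": "carry_out", "data": {
  "deltas": [-1, 0, 0, -0.5, 0, -1, 0, 0, -1.5, 0, -1, 0, 0, -3, 0, -1, 0, 0, -3, 0, -1, 0, 0, -3, 0, -1, -1, 1, -2, 0, -1, -1.5, 2, 0, 0, -1, -1.5, 2, 0, 0, -1, -1, 1, 0, 0, -1, 0, 0, 0, 0, -1, 0, 0, 0, 0]
}}

```text
clock: 33.95
position: [0.4354, 0.0252, 0.3236]
tool_rot: [3.141, -0.001, -0.119]
force: [-0.0, 0.1, 0.1]
grip_width: -0.0003
```

```bash
python3 - <<'E'
from h import *
s=status.observe();print(s['clock'],s['position'],s['force'])
for n in ('scene','side'):
  im=grab_frame(n);cv2.imwrite(f'pics/{n}24.png',im[:,:,::-1])
b=np.array([.6347,.0637,.05])
print([(m['xy'],m['p']) for m in mark_of('side','setting_block')],[(m['xy'],m['p']) for m in regions_of('side','setting_block')])
print(proj(calibration('side'),[.4601,-.317,.057]))
im=grab_frame('scene');im2=grab_frame('side')
a=cv2.resize(im[95:180,110:220,::-1],None,fx=6,fy=6,interpolation=cv2.INTER_CUBIC);cv2.imwrite('pics/z24a.png',a)
a=cv2.resize(im2[205:310,365:470,::-1],None,fx=5,fy=5,interpolation=cv2.INTER_CUBIC);cv2.imwrite('pics/z24b.png',a)
E
```

```text
33.95 [0.43537213 0.0251767  0.32362197] [-0.04364315  0.12689848  0.05556547]
[([419.2, 245.6], 0.6)] [([416.5, 246.4], 0.62)]
[[415.66802645 245.2285477 ]]
```

View pics/scene24.png

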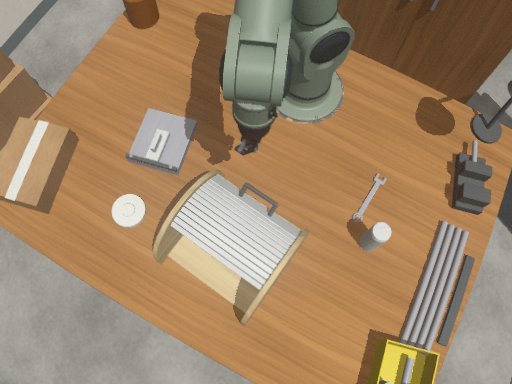

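View pics/z24b.png

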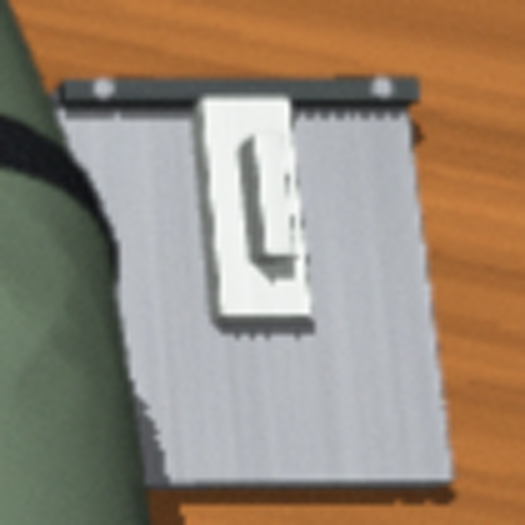

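The block lies square and flat with its end on the fence. The door is shut, the bystanders haven't moved, and the arm is clear of everything.

```bash
python3 -c "
from workcell import job,status
print(job.job_done(), status.observe()['clock'])"
```

```text
the job is handed in; nothing more can be done
the job is handed in; nothing more can be done
```

The job is done and handed in at about 34 s of robot time, out of the 72 s allowed. I rolled the tambour open to about 1.3 rad and lifted the rib block out by its rib. I laid it on the plate against the fence, then rolled the door shut slowly and moved the arm clear.

**Block:**
- When I pushed it up to the fence, the wrist force rose to about 11 N, with a light contact on the plate.
- The last wrist and side pictures show it flat and square, with no gap at the fence. I judged this by eye; my pose fit put the block within about 0.1° of the fence's angle before release.

**Door:**
- After the caged push, a thin strip of the apron still showed. The camera fit gave about 0.01 rad open, which is within its error of about 0.02.
- That left some doubt, so I pressed on the bar from above. It met a stiff stop at 0.195 m, the height for a fully shut door, and reached 27 N within 1 mm.

**Other things:** the knob block was still in its pocket in the last view before I shut the door. The wheel, can and wrench look unmoved in the final scene picture.

**Checks that disagreed:**
- The first two-camera fits put the plate about 7 mm and the roll axis about 5 mm too low. The wrist-camera fits brought the plate to within 2 mm of the stated height, and I used those.
- While the caged bar was nearly shut, the wrist read an unexplained downward force of about 10 N. It disappeared on release.

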